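# Close the membrane filter holder: draw its lid down with four hand knobs in star order

## Robot

A 7-joint arm with a two-finger parallel gripper is mounted at the origin on the work surface. World frame = base frame: x ahead of the robot, y to its left, z up, the work surface at z = 0. Lengths are in m, angles in rad, forces in N, time in s.
With the tool pointing down it reaches from about 0.4 to 0.85 m from the base axis. Payload 10.4 kg.
Tool frame: the origin (TCP) lies at the very end of the fingers, on their centre line; the grasp point (between the pads) lies manip.hold_point_z behind it (manip.hold_point_z is the distance from the TCP to the grasp point, in m); z points along the fingers, x is the direction in which the jaws open and shut, and the axes are right-handed (so a half turn about z gives the same grasp; the last joint's range is limited). The gripper opens to 85 mm and grips with 20 to 120 N. Pads are 22 mm wide; open, the fingers measure 114 mm over their backs; the gripper's body (76 mm by 85 mm) begins 54 mm behind the grasp point. The pads swing forward as they close: fully open they stand 13 mm farther back than shut.
Start: joints at [1.096, 0.332, -0.065, 1.46, 0.022, 1.35, -0.088], TCP at [0.273, -0.562, 0.231] pointing down, gripper open.
Joint ranges: [-2.6, 2.6], [-0.5, 2.12], [-1.47, 1.34], [0.16, 2.42], [-1.27, 4.41], [0.06, 2.06], [-2.6, 2.6]. Speed limits (rad/s): [2.22, 2.22, 2.79, 2.79, 3.14, 3.14, 3.14].

## Interface

Orientations are given as a unit quaternion [x, y, z, w].
In Python, from workcell import readout, camera, camera_info, manip gives the robot as it stands.
- The arm moves only by the tool play_rows, never from a script. Its argument "rows" is a list of rows, each a list of 3 entries, a list of its own where there are three numbers: the shift along the world's x, y, z in mm, then the turn, a rotation vector about the world's x, y, z in degrees, then the finger opening in mm, from 0 to 85.4. In form: [[[tx, ty, tz], [rx, ry, rz], fingers], ...]. A call has 1 to 12 rows; each row shifts and turns the commanded pose from where the row before left it; what a row does not reach is not made up. A row lasts 1/8 s, in which the tool goes at most 62.5 mm and 10.7 degrees, less where a joint would pass 70% of its speed; a pose out of reach is approached as far as the arm can. A call with a gripper value outside its range is refused whole. The fingers move at their own pace and stop on an object; "force" is the grip in N (left out, the last holds). Time passes only in rows, so rows that do not move let the fingers close. It gives the time, the measured TCP pose, the force and the opening at its end, in the units of the state.
- readout.get_obs(): the state, without advancing time (a new reading comes with each control period).
- camera(name): name is "side" or "top"; returns the picture (400x640x3 uint8, blue, green, red); there is no depth.
- camera_info(name): a dict with "fx", "fy", "cx", "cy" (pixels), "k1" (the pictures are not rectified: a ray, as slopes to the right and down, at radius r is drawn at 1 + k1 r^2 times it, then the intrinsics apply), "world_from_camera" (4x4, takes a point from camera to world coordinates). Camera axes: x right, y up, looking along -z (the intrinsics and any distortion apply to the point x, -y, -z); pixel columns grow to the right and rows downward; lengths in m; the calibration is good to about 2 mm. A picture is of the moment at which its call begins. camera_info takes no time and is no camera call.
- manip.hand_in(): hands the job in, once; it reports no verdict.
The state is a dict: "clock": time; "joint_pos": joint angles; "joint_velocities": joint speeds; "tau": joint torques, N m; "position": TCP position; "ee_rot": TCP orientation; "ft_force": force on the tool from outside, world axes, zero at the start; "torque": the same for the moment, N m; "grip_width": opening from 0.0 (shut) to 1.0 (fully open).
Only numpy, scipy, OpenCV 4.12 (cv2) and the standard library are available. Lean on these libraries where they do the work, as an engineer would, in place of code of your own. Each camera call takes 0.05 s, during which the arm holds its last target.

## Task

Close the stainless filter holder on the bench: its lid rests loose on the O-ring and the four winged knobs are only run on by hand. Work crosswise, a little at a time: first nip the knobs part-way in star order so that the lid comes down level all round, then go over them crosswise again until the lid is fully home and every knob is snug at about 0.4 N m, never overtightened. Leave the things standing round it where they are.

Things in the scene. Friction and masses are not known exactly. Their poses are not given: they have to be found in the camera images.
- holder: Stainless membrane filter holder, fixed on the bench: round base flange 200 mm across on three short legs, its top face 90 mm above the bench. Origin on the bench under its centre, z up. Four studs on a circle of 80 mm radius at 45, 135, 225 and 315 degrees counter-clockwise from its x axis carry knobs 1 to 4 in that order: 1 is opposite 3, 2 is opposite 4.
- lid: Stainless lid, 200 mm across, 14 mm thick; capped inlet in its middle, 44 mm across, up to 36 mm above its top. Origin at the centre of its underside, z up. Rests level on the O-ring, underside 98 mm and top 112 mm above the bench; it can only sink and lean. The O-ring yields 1 mm per 15 N in all; then the lid lands hard 1.2 to 2.0 mm below its start: this depth varies unseen and must be felt.
- knob_1: Black winged hand knob, one of four alike. Origin on its axis at the underside of its steel washer (28 mm across, 5 mm thick), z up. Neck 18 mm across from 5 to 17 mm above the origin; above it the wing, a bar 48 mm long along the knob's x axis, 18 mm thick, from 17 to 37 mm above the origin. Clockwise from above tightens; it turns and sinks on its fixed axis and stays where it is left.
- knob_2: Knob like knob_1. Travel of each: it sinks 10 mm per turn (1.6 mm per rad), starts 0.2 to 1.0 mm clear of the lid, and needs about 1.1 to 2.3 rad in all, each knob differently, so two or more grasps.
- knob_3: Knob like knob_1. Torque of each: about 0.05 N m while it runs free; once it bears on the lid it grows by 0.0075 N m per N of clamping (to 0.1 to 0.15 N m while the O-ring is squeezed), and by about 1.3 N m per rad after the lid has landed under it.
- knob_4: Knob like knob_1. Snug for each: 0.4 N m, which is about 48 N of clamping on the lid; 30 to 75 N (0.3 to 0.55 N m) is right, and 100 N (0.8 N m) is overtight and spoils the membrane.
- edge_1 (a point): Point on the lid's top face on the axis of knob_1, 80 mm from the lid's centre; its height shows how far the lid has come down there (112 mm above the bench at the start).
- edge_2 (a point): The same point of the lid's top face at knob_2.
- edge_3 (a point): The same point of the lid's top face at knob_3.
- edge_4 (a point): The same point of the lid's top face at knob_4.
- wash_bottle: White wash bottle with a bent grey nozzle, 68 mm across, 180 mm tall, standing; origin at the centre of its underside. To be left alone.
- dishes: Stack of three clear petri dishes, 92 mm across, 45 mm high; origin at the centre of its underside. To be left alone.
- sample_jar: Sample jar with a white cap, 60 mm across, 85 mm tall, standing; origin at the centre of its underside. To be left alone.

How it is judged:
By the outcome, as a careful person would: the job done as asked, in the order asked, and still so for the second after the job is handed in, with the robot touching nothing.
It also fails if it takes over 72 s, if anything falls off the work surface, if the arm or the gripper's body presses on something with over 40 N, if the wrist force passes 120 N, or if a joint passes its speed limit or range.

## Working session

There is one attempt and no reset: what is moved stays moved. The work goes in short steps, Python scripts to look and compute and a tool call to move; the robot and the scene stay as the last step left them, time stands still between calls to the robot, and variables do not carry over. Pictures are saved under pics/ and viewed, and the job is handed in when it is done.

Besides the shell and the picture viewer there is one more tool, called after "Call:" by a JSON object that holds its "name" and its "arguments". play_rows: Moves the arm, as the interface text tells. Its arguments: {"type":"object","properties":{"rows":{"type":"array"},"force":{"type":"number"}},"required":["rows"]}

```bash
mkdir -p pics; ls
python3 - <<'E'
from workcell import readout, camera, camera_info, manip
import cv2,json
o=readout.get_obs(); print(o); print([a for a in dir(manip) if a[0]!='_'], manip.hold_point_z)
for n in("side","top"):
    cv2.imwrite(f"pics/{n}0.png",camera(n)); print(camera_info(n))
E
```

```text
pics
{'clock': 0.0, 'joint_pos': array([ 1.09641134,  0.33289914, -0.06470043,  1.46097677,  0.02160887,
        1.34987179, -0.08850376]), 'joint_velocities': array([ 0.00072704, -0.00193548, -0.00032371,  0.00045122,  0.00147164,
       -0.00038666, -0.00046135]), 'tau': array([ 1.05252755e-04, -6.25452161e+01,  4.88950917e-02, -3.91602838e+01,
        1.61572709e-02,  9.83221427e-03, -2.39776728e-05]), 'position': array([ 0.27268296, -0.56195252,  0.23048197]), 'ee_rot': array([ 8.47522760e-01, -5.30758551e-01, -6.37637237e-04, -3.54571232e-04]), 'ft_force': array([-0.10304808, -0.27108078,  0.30675813]), 'torque': array([-0.05401599,  0.0335997 ,  0.01719502]), 'grip_width': 1.0004248656458161}
['MotionError', 'hand_in', 'hold_point_z'] 0.0187
{'fx': 477.7805002257068, 'fy': 477.7805002257068, 'cx': 319.88881558059904, 'cy': 200.33165808534676, 'k1': -0.09483617576889466, 'world_from_camera': array([[-0.91040096,  0.29290472, -0.29219328,  0.23768824],
       [-0.41334989, -0.613795  ,  0.67260506,  0.88831987],
       [ 0.01766242,  0.73311836,  0.67987169,  1.00239258],
       [ 0.        ,  0.        ,  0.        ,  1.        ]])}
{'fx': 456.84314595055116, 'fy': 456.84314595055116, 'cx': 314.5347415213285, 'cy': 205.03476249418324, 'k1': -0.04691832035555287, 'world_from_camera': array([[ 2.16252978e-02,  9.93740519e-01, -1.09599851e-01,
         4.69904990e-01],
       [-9.99766105e-01,  2.15263580e-02, -2.08600268e-03,
        -2.66639754e-02],
       [ 2.86340244e-04,  1.09619327e-01,  9.93973602e-01,
         1.40176273e+00],
       [ 0.00000000e+00,  0.00000000e+00,  0.00000000e+00,
         1.00000000e+00]])}
```

View pics/top0.png

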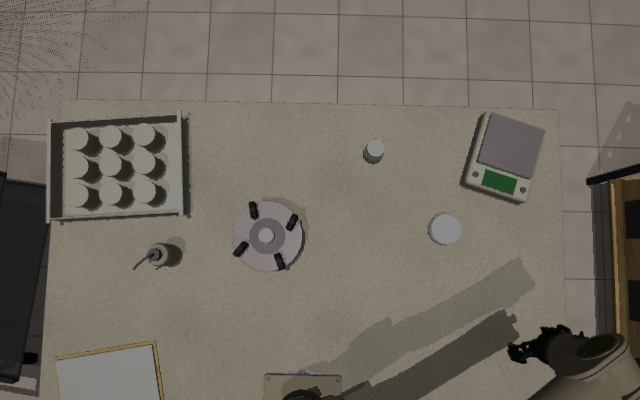

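View pics/side0.png

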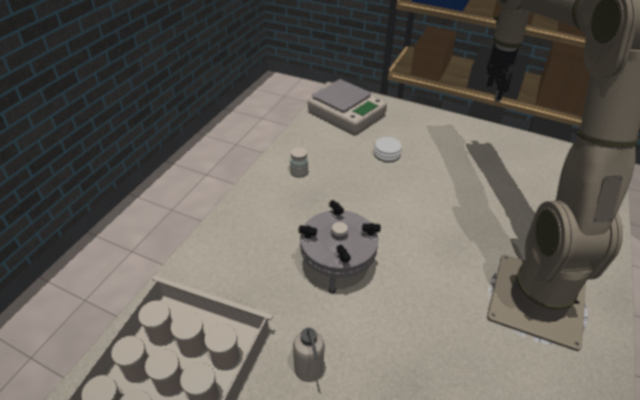

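The top view shows the holder at about (267,236), with wings at about (253,210), (292,222), (280,261) and (240,250). The bottle is at (160,255), the jar at (374,150) and the dishes at (445,229). I'll enlarge it next.

Run:
```python
import cv2
a=cv2.imread("pics/top0.png")[190:285,215:320]; b=cv2.imread("pics/side0.png")[190:300,285:395]
cv2.imwrite("pics/t0c.png",cv2.resize(a,None,fx=6,fy=6,interpolation=cv2.INTER_CUBIC))
b=cv2.convertScaleAbs(b,alpha=1.6)
cv2.imwrite("pics/s0c.png",cv2.resize(b,None,fx=5,fy=5,interpolation=cv2.INTER_CUBIC))
```

```text
(no output)
```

View pics/t0c.png

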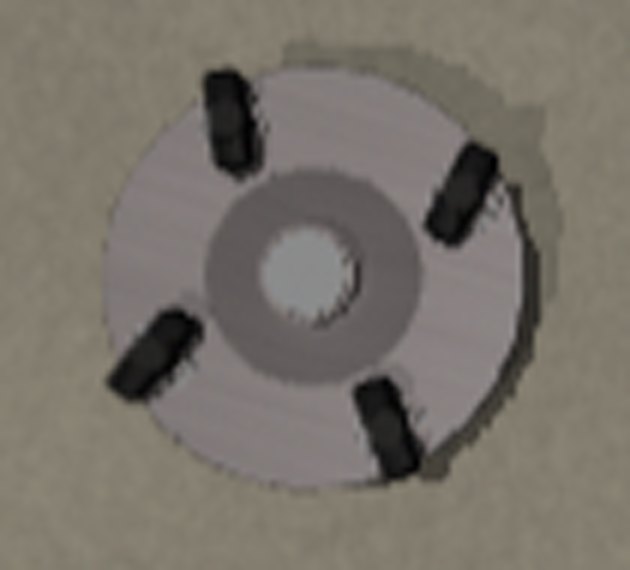

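View pics/s0c.png

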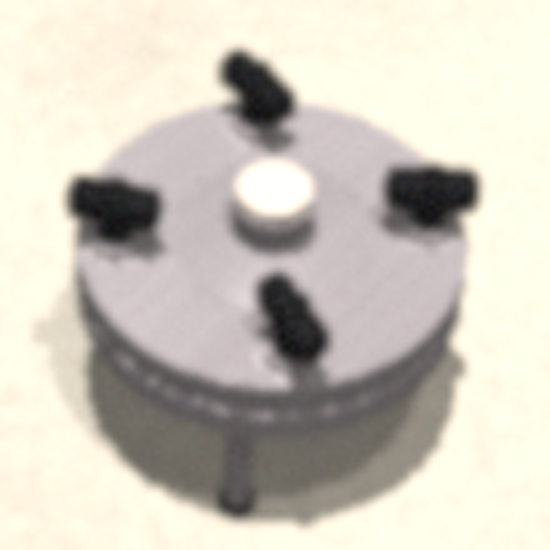

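The wings and the lid show clearly. I'll fit the holder pose and the wing angles to the dark silhouettes in both cameras.

```bash
cat > h.py <<'E'
import numpy as np, cv2
from scipy.optimize import least_squares
from workcell import camera_info
def proj(n,P):
    c=camera_info(n);T=np.linalg.inv(c["world_from_camera"]);P=np.atleast_2d(P)
    q=P@T[:3,:3].T+T[:3,3]; u=q[:,0]/-q[:,2]; v=-q[:,1]/-q[:,2]; s=1+c["k1"]*(u*u+v*v)
    return np.c_[c["cx"]+c["fx"]*u*s,c["cy"]+c["fy"]*v*s]
def pt(n,uv,z):
    r=least_squares(lambda p:(proj(n,[p[0],p[1],z])-uv)[0],[.4,.1]);return r.x
def wingpts(x,y,a,z0=.1125):
    P=[]
    d=np.array([np.cos(a),np.sin(a)]);e=np.array([-d[1],d[0]])
    for s in(-1,1):
        for t in(-1,1):
            for z in(.017,.037):P.append([*(np.array([x,y])+s*.024*d+t*.009*e),z0+z])
    for th in np.linspace(0,6.28,13)[:-1]:P.append([x+.009*np.cos(th),y+.009*np.sin(th),z0+.006])
    return np.array(P)
def moms(poly_or_mask,mask=False):
    m=cv2.moments(poly_or_mask,mask)
    cx,cy=m['m10']/m['m00'],m['m01']/m['m00']
    return cx,cy,.5*np.arctan2(2*m['mu11'],m['mu20']-m['mu02'])
def model(n,x,y,a,z0=.1125):
    h=cv2.convexHull(proj(n,wingpts(x,y,a,z0)).astype(np.float32)); return moms(h)
def blobs(img,roi,thr):
    x0,y0,x1,y1=roi;g=cv2.cvtColor(img[y0:y1,x0:x1],cv2.COLOR_BGR2GRAY)
    g=cv2.resize(g,None,fx=8,fy=8,interpolation=cv2.INTER_CUBIC)
    m=(g<thr).astype(np.uint8);k,l,st,c=cv2.connectedComponentsWithStats(m)
    out=[]
    for i in range(1,k):
        if st[i,4]>64*25:
            cx,cy,th=moms((l==i).astype(np.uint8),True)
            out.append(((cx+.5)/8-.5+x0,(cy+.5)/8-.5+y0,th,st[i,4]/64))
    return out
def fit(bt,bs,yaw0=None,verbose=True):
    # bt: 4 top blobs ; bs: 4 side blobs (cx,cy,th,...)
    P=np.array([pt("top",b[:2],.14) for b in bt]); c=P.mean(0)
    ang=np.arctan2(*(P-c).T[::-1]); o=np.argsort(ang);bt=[bt[i] for i in o];P=P[o];ang=ang[o]
    yaw=np.mean(np.unwrap(ang-np.arange(4)*np.pi/2))
    S=[]
    for p in P:
        q=proj("side",[*p,.14])[0]; S.append(min(bs,key=lambda b:np.hypot(b[0]-q[0],b[1]-q[1])))
    a0=[]
    for b in bt:
        f=lambda a:abs(np.sin(model("top",*pt("top",b[:2],.14),a)[2]-b[2])); g=np.linspace(0,np.pi,91); a0.append(min(g,key=f))
    def kn(p,i): t=p[2]+i*np.pi/2; return p[0]+.08*np.cos(t),p[1]+.08*np.sin(t)
    def res(p):
        r=[]
        for i in range(4):
            x,y=kn(p,i)
            for n,b,w,off in(("top",bt[i],1,p[7:9]),("side",S[i],.7,p[9:11])):
                m=model(n,x,y,p[3+i]); r+=[w*(m[0]-b[0]-off[0]),w*(m[1]-b[1]-off[1]),w*8*np.sin(m[2]-b[2])]
        return np.r_[r,p[7:]*3]
    s=least_squares(res,[*c,yaw,*a0,0,0,0,0])
    p=s.x
    if verbose:
        print("c",p[:2],"yaw",np.degrees(p[2]),"off px",p[7:]);print("res",np.round(s.fun[:24].reshape(8,3),2).tolist())
    for i in range(4):print(i,np.round(np.array(kn(p,i))*1000,1),"stud az",round(np.degrees(p[2]+i*np.pi/2),1),"wing",round(np.degrees(p[3+i])%180,1))
    return p
E
python3 - <<'E'
from h import *
t=cv2.imread("pics/top0.png");s=cv2.imread("pics/side0.png")
bt=blobs(t,(215,190,320,285),60);bs=blobs(s,(290,195,395,275),45)
print(np.round(bt,2).tolist());print(np.round(bs,2).tolist())
for n,z in(("top",.148),("side",.148)):pass
print("inlet top",pt("top",[215+308/6-.4,190+273/6-.4],.148),pt("side",[285+274/5-.4,190+187/5-.4],.148))
E
```

```text
[[253.33, 210.05, 1.37, 130.05], [291.76, 221.97, -1.11, 121.61], [301.44, 240.37, -1.46, 72.64], [240.59, 248.75, -0.83, 130.31], [279.41, 261.08, 1.21, 122.31]]
[[336.07, 208.22, 0.96, 103.61], [370.54, 228.72, -0.0, 141.84], [307.59, 231.49, 0.29, 144.92], [342.89, 254.27, 1.11, 129.09]]
inlet top [0.52231148 0.10745869] [0.52083884 0.11089892]
```

Run:
```python
from h import *
t=cv2.imread("pics/top0.png");s=cv2.imread("pics/side0.png")
bt=blobs(t,(215,190,320,285),60);bs=blobs(s,(290,195,395,275),45)
bt=[b for b in bt if b[3]>90]
p=fit(bt,bs)
for n,b in(("top",bt),("side",bs)):
  for i in range(4):
    tt=p[2]+i*np.pi/2;h=cv2.convexHull(proj(n,wingpts(p[0]+.08*np.cos(tt),p[1]+.08*np.sin(tt),p[3+i])).astype(np.float32));print(n,i,cv2.contourArea(h),[round(x[3]) for x in b])
```

```text
Traceback (most recent call last):
  File "h.py", line 44, in fit
    f=lambda a:abs(np.sin(model("top",*pt("top",b[:2],.14),a)[2]-b[2])); g=np.linspace(0,np.pi,91); a0.append(min(g,key=f))
                                                                                                              ~~~^^^^^^^^^
  File "h.py", line 44, in <lambda>
    f=lambda a:abs(np.sin(model("top",*pt("top",b[:2],.14),a)[2]-b[2])); g=np.linspace(0,np.pi,91); a0.append(min(g,key=f))
                                       ~~^^^^^^^^^^^^^^^^^
  File "h.py", line 9, in pt
    r=least_squares(lambda p:(proj(n,[p[0],p[1],z])-uv)[0],[.4,.1]);return r.x
  File "h.py", line 9, in <lambda>
    r=least_squares(lambda p:(proj(n,[p[0],p[1],z])-uv)[0],[.4,.1]);return r.x
                              ~~~~^^^^^^^^^^^^^^^^^
  File "h.py", line 5, in proj
    c=camera_info(n);T=np.linalg.inv(c["world_from_camera"]);P=np.atleast_2d(P)
ValueError: time passes only in moves, steps and waits
```

```bash
python3 - <<'E'
from workcell import camera_info
import pickle
pickle.dump({n:camera_info(n) for n in("top","side")},open("ci.pkl","wb"))
E
sed -i 's/^from workcell import camera_info/import pickle\nCI=pickle.load(open("\.\/ci.pkl","rb"))/; s/camera_info(n)/CI[n]/' h.py
python3 - <<'E'
from h import *
t=cv2.imread("pics/top0.png");s=cv2.imread("pics/side0.png")
bt=blobs(t,(215,190,320,285),60);bs=blobs(s,(290,195,395,275),45)
bt=[b for b in bt if b[3]>90]
p=fit(bt,bs)
for n,b in(("top",bt),("side",bs)):
  for i in range(4):
    tt=p[2]+i*np.pi/2;h=cv2.convexHull(proj(n,wingpts(p[0]+.08*np.cos(tt),p[1]+.08*np.sin(tt),p[3+i])).astype(np.float32));print(n,i,cv2.contourArea(h),[round(x[3]) for x in b])
E
```

```text
c [0.52143637 0.10793079] yaw -151.24633289046156 off px [-0.00647635 -0.00051815  0.00503411 -0.07205375]
res [[-0.13, 0.3, 0.07], [0.38, -0.49, 0.18], [0.13, 0.21, 0.04], [0.0, -0.76, -1.14], [-0.19, -0.1, 0.13], [-0.12, -0.54, -0.52], [-0.35, 0.3, -0.02], [-0.03, -0.71, -0.31]]
0 [451.3  69.4] stud az -151.2 wing 22.1
1 [559.9  37.8] stud az -61.2 wing 154.5
2 [591.6 146.4] stud az 28.8 wing 12.0
3 [483.  178.1] stud az 118.8 wing 140.0
top 0 128.05426850332879 [130, 122, 130, 122]
top 1 126.27418973529711 [130, 122, 130, 122]
top 2 133.8674386324128 [130, 122, 130, 122]
top 3 138.89721571933478 [130, 122, 130, 122]
side 0 239.32755430415273 [104, 142, 145, 129]
side 1 203.76457989937626 [104, 142, 145, 129]
side 2 244.239513913868 [104, 142, 145, 129]
side 3 224.08014183235355 [104, 142, 145, 129]
```

Run:
```python
from h import *
t=cv2.imread("pics/top0.png");s=cv2.imread("pics/side0.png")
for a,b in((60,60),(75,70),(60,80)):
    bt=[x for x in blobs(t,(215,190,320,285),a) if x[3]>90][:5];bs=blobs(s,(290,195,395,275),b)
    print(a,b,[round(x[3]) for x in bt],[round(x[3]) for x in bs])
    bt=[x for x in bt if not(abs(x[0]-301)<3)]
    fit(bt,bs)
```

```text
60 60 [130, 122, 130, 122] [127, 172, 175, 27, 157, 175]
c [0.52147058 0.10862355] yaw -151.29468709093607 off px [-0.08183523  0.03944181  0.00758044 -0.22005367]
res [[-0.33, 0.25, -0.2], [0.5, -0.46, 0.49], [-0.04, 0.17, -0.15], [-0.1, -0.8, -1.62], [-0.35, -0.18, -0.1], [-0.29, -0.54, -0.91], [-0.56, 0.21, 0.58], [-0.15, -0.72, -0.02]]
0 [451.3  70.2] stud az -151.3 wing 24.0
1 [559.9  38.5] stud az -61.3 wing 155.9
2 [591.6 147. ] stud az 28.7 wing 13.6
3 [483.  178.8] stud az 118.7 wing 135.6
75 70 [141, 131, 277, 143] [145, 193, 198, 51, 824]
c [0.52622235 0.10364912] yaw -147.21796831559368 off px [-0.29887555  0.20742309  0.13948395 -0.93485938]
res [[-6.14, 4.27, -1.67], [-0.7, -2.69, 4.18], [1.01, -3.44, 0.48], [-2.4, -1.72, -1.37], [-0.1, -1.04, -0.2], [-0.94, -0.43, -1.42], [2.47, 0.1, 2.62], [5.59, -9.14, 5.56]]
0 [459.   60.3] stud az -147.2 wing 155.2
1 [569.5  36.4] stud az -57.2 wing 151.3
2 [593.5 147. ] stud az 32.8 wing 14.6
3 [482.9 170.9] stud az 122.8 wing 120.4
60 80 [130, 122, 130, 122] [163, 212, 218, 72, 951]
c [0.52262736 0.1116405 ] yaw -151.25758035256055 off px [-0.04671385 -0.04082597  0.07760547 -0.27113974]
res [[-1.43, -0.13, 0.07], [0.04, -0.25, 0.97], [-1.15, -0.2, 0.11], [-0.87, -0.88, -1.72], [-1.46, -0.52, 0.13], [-1.17, -0.38, -1.37], [-1.64, -0.13, -0.01], [4.0, -7.3, 4.91]]
0 [452.5  73.2] stud az -151.3 wing 22.0
1 [561.1  41.5] stud az -61.3 wing 154.0
2 [592.8 150.1] stud az 28.7 wing 12.0
3 [484.2 181.8] stud az 118.7 wing 140.0
```

The fit gives the holder centre at (521.5, 108) mm and the four knobs at:

| Knob | Position (mm) | Wing angle |
|---|---|---|
| C | (591.6, 146.6) | 12° |
| A | (451.3, 69.8) | 22° |
| D | (483, 178.4) | 140° |
| B | (560, 38) | 154.5° |

The inlet-cap check agrees to 1–2 mm. The star order will be C, A, D, B, starting with the move to C.

Call:
{"name": "play_rows", "arguments": {"rows": [[[24, 55, -5], [0, 0, 10.4], 60], [[24, 55, -5], [0, 0, 10.4], 60], [[24, 55, -5], [0, 0, 10.4], 60], [[24, 55, -5], [0, 0, 10.4], 60], [[24, 55, -5], [0, 0, 10.4], 60], [[24, 55, -5], [0, 0, 10.4], 60], [[24, 55, -5], [0, 0, 10.4], 60], [[24, 55, -5], [0, 0, 10.4], 60], [[24, 55, -5], [0, 0, 10.4], 60], [[24, 55, -5], [0, 0, 10.4], 60], [[24, 55, -5], [0, 0, 10.4], 60], [[24, 55, -5], [0, 0, 10.4], 60]], "force": 50}}

```text
clock: 1.6
position: [0.5614, 0.0992, 0.171]
ee_rot: [0.862, 0.507, -0.0, 0.0]
ft_force: [1.0, -0.2, -0.7]
grip_width: 0.703
```

```bash
cat > st.py <<'E'
from workcell import readout
import numpy as np
from scipy.spatial.transform import Rotation as R
K=dict(A=(451.3,69.8),B=(560,38),C=(591.6,146.6),D=(483,178.4))
def st(k=None):
    o=readout.get_obs();r=R.from_quat(o['ee_rot']).as_matrix();psi=np.degrees(np.arctan2(r[1,0],r[0,0]))
    print("t",round(float(o['clock']),3),"p",np.round(o['position']*1e3,1),"psi",round(psi,1),"tilt",np.round(r[:2,2],4),"F",np.round(o['ft_force'],2),"M",np.round(o['torque'],3),"g",round(o['grip_width']*85.4,1),"q",np.round(o['joint_pos'],2), "qd7",round(o['joint_velocities'][6],3))
    if k: print("d",np.round(np.array(K[k])-o['position'][:2]*1e3,1))
import sys
if __name__=="__main__":st(*sys.argv[1:])
E
python3 st.py C
```

```text
t 1.6 p [561.4  99.2 171. ] psi 61.0 tilt [ 0.     -0.0002] F [ 1.03 -0.25 -0.72] M [-0.059 -0.049  0.066] g 60.1 q [ 0.37  0.35 -0.76  1.66  0.25  1.24  0.63] qd7 0.371
d [30.2 47.4]
```

Call:
{"name": "play_rows", "arguments": {"rows": [[[10, 16, 0], [0, 0, 10.3], 60], [[10, 16, 0], [0, 0, 10.3], 60], [[10, 15.5, 0], [0, 0, 10.3], 60], [[0, 0, -8], [0, 0, 10.1], 60], [[0, 0, -20], [0, 0, 0], 50], [[0, 0, -16], [0, 0, 0], 40]]}}

```text
clock: 2.35
position: [0.5903, 0.1445, 0.1254]
ee_rot: [0.633, 0.774, -0.001, -0.0]
ft_force: [-0.9, 0.2, -0.1]
grip_width: 0.467
```

```bash
python3 st.py C
python3 - <<'E'
from workcell import camera
import cv2
a=camera("side");cv2.imwrite("pics/s1.png",cv2.resize(cv2.convertScaleAbs(a[120:300,240:440],alpha=1.6),None,fx=3.3,fy=3.3,interpolation=cv2.INTER_CUBIC))
E
```

```text
t 2.35 p [590.3 144.5 125.4] psi 101.4 tilt [-0.0016 -0.0005] F [-0.91  0.21 -0.07] M [ 0.025  0.015 -0.006] g 39.9 q [ 0.33  0.51 -0.85  1.6   0.4   1.21  1.18] qd7 -0.059
d [1.3 2.1]
```

View pics/s1.png

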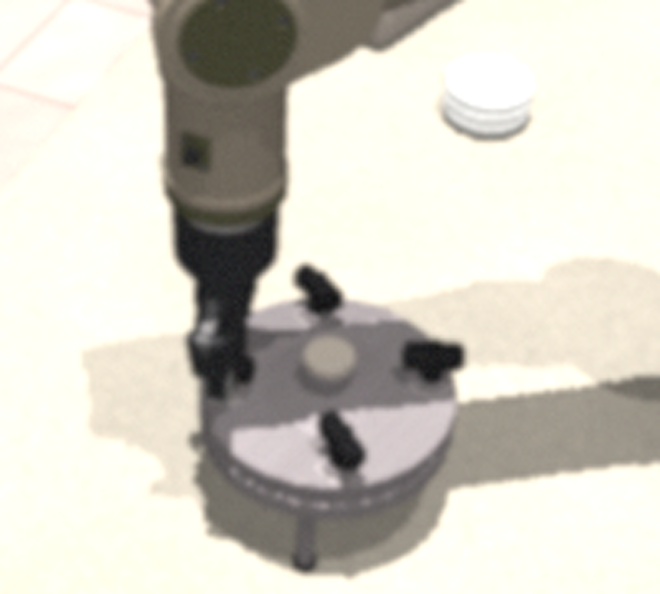

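The fingers straddle knob C's wing at about (225,370) in the crop, with the opening across the wing. I'll centre the last 2 mm and close.

Call:
{"name": "play_rows", "arguments": {"rows": [[[1.3, 2.1, -2], [0, 0, 0.5], 24], [[0, 0, 0], [0, 0, 0], 12], [[0, 0, 0], [0, 0, 0], 12]], "force": 50}}

```text
clock: 2.78
position: [0.5923, 0.1474, 0.1253]
ee_rot: [0.628, 0.778, 0.0, -0.0]
ft_force: [1.8, 0.9, -6.6]
grip_width: 0.199
```

```bash
python3 st.py C
```

```text
t 2.775 p [592.3 147.4 125.3] psi 102.2 tilt [0.0002 0.0003] F [ 1.82  0.89 -6.55] M [ 0.229 -0.367  0.037] g 17.0 q [ 0.33  0.52 -0.85  1.59  0.41  1.21  1.18] qd7 0.001
d [-0.7 -0.8]
```

Grip is at 17 mm and lateral forces are small. Now turning clockwise in small calls, feeling the moment.

Call:
{"name": "play_rows", "arguments": {"rows": [[[0, 0, -0.2], [0, 0, -8], 12], [[0, 0, -0.2], [0, 0, -8], 12]]}}

```text
clock: 3.02
position: [0.5923, 0.147, 0.1249]
ee_rot: [0.732, 0.681, 0.0, 0.0]
ft_force: [1.8, -0.6, -6.5]
grip_width: 0.2
```

```bash
python3 st.py C
```

```text
t 3.025 p [592.3 147.  124.9] psi 85.9 tilt [ 0.0002 -0.0001] F [ 1.83 -0.57 -6.51] M [-0.062 -0.373  0.079] g 17.1 q [ 0.29  0.5  -0.79  1.6   0.37  1.2   0.92] qd7 -1.032
d [-0.7 -0.4]
```

Call:
{"name": "play_rows", "arguments": {"rows": [[[0, 0, -0.2], [0, 0, -6], 12]]}}

```text
clock: 3.15
position: [0.5923, 0.1469, 0.1247]
ee_rot: [0.766, 0.642, -0.0, 0.0]
ft_force: [1.4, -1.2, -6.1]
grip_width: 0.197
```

```bash
python3 st.py C
```

```text
t 3.15 p [592.3 146.9 124.7] psi 79.9 tilt [ 0.0002 -0.0004] F [ 1.43 -1.22 -6.12] M [-0.163 -0.256  0.025] g 16.8 q [ 0.28  0.49 -0.77  1.6   0.36  1.2   0.82] qd7 -0.759
d [-0.7 -0.3]
```

Call:
{"name": "play_rows", "arguments": {"rows": [[[0, 0, -0.2], [0, 0, -6], 12]]}}

```text
clock: 3.28
position: [0.5923, 0.1467, 0.1245]
ee_rot: [0.799, 0.601, -0.0, 0.0]
ft_force: [0.6, -1.5, -4.8]
grip_width: 0.199
```

```bash
python3 st.py C
```

```text
t 3.275 p [592.3 146.7 124.5] psi 74.0 tilt [ 0.0001 -0.0006] F [ 0.63 -1.53 -4.81] M [-0.332 -0.231  0.05 ] g 17.0 q [ 0.26  0.49 -0.75  1.6   0.35  1.2   0.73] qd7 -0.774
d [-0.7 -0.1]
```

Call:
{"name": "play_rows", "arguments": {"rows": [[[0, 0, -0.2], [0, 0, -6], 12]]}}

```text
clock: 3.4
position: [0.5922, 0.1466, 0.1243]
ee_rot: [0.829, 0.559, -0.0, 0.0]
ft_force: [0.8, -2.0, -4.2]
grip_width: 0.201
```

```bash
python3 st.py C
```

```text
t 3.4 p [592.2 146.6 124.3] psi 67.9 tilt [-0.     -0.0008] F [ 0.78 -2.   -4.17] M [-0.422 -0.124  0.088] g 17.2 q [ 0.25  0.48 -0.74  1.6   0.34  1.19  0.63] qd7 -0.775
d [-0.6  0. ]
```

Call:
{"name": "play_rows", "arguments": {"rows": [[[0, 0, -0.2], [0, 0, -5], 12]]}}

```text
clock: 3.52
position: [0.5922, 0.1465, 0.1242]
ee_rot: [0.853, 0.522, -0.0, 0.0]
ft_force: [0.0, -2.1, -3.2]
grip_width: 0.2
```

```bash
python3 st.py C
```

```text
t 3.525 p [592.2 146.5 124.2] psi 63.0 tilt [-0.0001 -0.0011] F [ 0.04 -2.15 -3.15] M [-0.519  0.027  0.022] g 17.1 q [ 0.24  0.48 -0.72  1.6   0.33  1.19  0.55] qd7 -0.64
d [-0.6  0.1]
```

Call:
{"name": "play_rows", "arguments": {"rows": [[[0, 0, -0.2], [0, 0, -5], 12]]}}

```text
clock: 3.65
position: [0.5921, 0.1464, 0.1241]
ee_rot: [0.875, 0.485, -0.0, 0.0]
ft_force: [-0.3, -3.8, -1.5]
grip_width: 0.199
```

```bash
python3 st.py C
```

```text
t 3.65 p [592.1 146.4 124.1] psi 58.0 tilt [-0.0003 -0.0012] F [-0.3  -3.78 -1.5 ] M [-0.58   0.201  0.034] g 17.0 q [ 0.23  0.47 -0.7   1.6   0.32  1.19  0.47] qd7 -0.648
d [-0.5  0.2]
```

Call:
{"name": "play_rows", "arguments": {"rows": [[[0, 0, -0.2], [0, 0, -5], 12], [[0, 0, 0], [0, 0, 0], 45], [[0, 0, 14], [0, 0, 0], 50], [[0, 0, 30], [0, 0, 5], 50], [[-35, -19, 0], [0, 0, 10.5], 50], [[-35, -19, 0], [0, 0, 10.5], 50], [[-35, -19, 0], [0, 0, 10.5], 50], [[-36, -20, 0], [0, 0, 10.5], 50], [[0, 0, -10], [0, 0, 10], 50], [[0, 0, -15], [0, 0, 2], 45]]}}

```text
clock: 4.9
position: [0.4527, 0.0707, 0.1438]
ee_rot: [0.559, 0.829, 0.0, 0.002]
ft_force: [0.3, 0.8, -0.0]
grip_width: 0.522
```

```bash
python3 st.py A
```

```text
t 4.9 p [452.7  70.7 143.8] psi 112.1 tilt [ 0.0031 -0.0009] F [ 0.35  0.8  -0.05] M [-0.043 -0.     0.01 ] g 44.6 q [ 0.62  0.11 -0.9   1.96  0.1   1.11  1.63] qd7 0.047
d [-1.4 -0.9]
```

Call:
{"name": "play_rows", "arguments": {"rows": [[[-1, -0.7, -19], [0, 0, 0], 30], [[0, 0, -1], [0, 0, 0], 12], [[0, 0, 0], [0, 0, 0], 12], [[0, 0, 0], [0, 0, 0], 12]]}}

```text
clock: 5.4
position: [0.45, 0.0697, 0.1218]
ee_rot: [0.559, 0.829, -0.0, -0.001]
ft_force: [4.5, -2.2, -25.3]
grip_width: 0.201
```

```bash
python3 st.py A
```

```text
t 5.4 p [450.   69.7 121.8] psi 112.0 tilt [-0.002   0.0002] F [  4.48  -2.21 -25.34] M [-0.469 -0.978  0.042] g 17.1 q [ 0.61  0.14 -0.9   1.99  0.12  1.07  1.61] qd7 0.001
d [1.3 0.1]
```

Call:
{"name": "play_rows", "arguments": {"rows": [[[0, 0, -0.2], [0, 0, -8], 12], [[0, 0, -0.2], [0, 0, -8], 12]]}}

```text
clock: 5.65
position: [0.45, 0.0698, 0.1213]
ee_rot: [0.671, 0.742, -0.0, -0.001]
ft_force: [4.5, -2.1, -26.2]
grip_width: 0.201
```

```bash
python3 st.py A
```

```text
t 5.65 p [450.   69.8 121.3] psi 95.7 tilt [-0.0017  0.0005] F [  4.47  -2.05 -26.19] M [-0.175 -1.079  0.133] g 17.2 q [ 0.58  0.14 -0.87  1.99  0.12  1.07  1.33] qd7 -1.093
d [ 1.3 -0. ]
```

Call:
{"name": "play_rows", "arguments": {"rows": [[[0, 0, -0.2], [0, 0, -8], 12]]}}

```text
clock: 5.78
position: [0.4501, 0.0699, 0.1211]
ee_rot: [0.721, 0.693, -0.0, -0.001]
ft_force: [4.7, -1.8, -26.2]
grip_width: 0.202
```

```bash
python3 st.py A
```

```text
t 5.775 p [450.1  69.9 121.1] psi 87.7 tilt [-0.0016  0.0006] F [  4.75  -1.84 -26.23] M [-0.105 -1.238  0.103] g 17.2 q [ 0.57  0.13 -0.86  1.99  0.12  1.07  1.19] qd7 -1.094
d [ 1.2 -0.1]
```

Call:
{"name": "play_rows", "arguments": {"rows": [[[0.5, 0, 1.5], [0, 0, -6], 12]]}}

```text
clock: 5.9
position: [0.4499, 0.0698, 0.1213]
ee_rot: [0.756, 0.655, -0.001, -0.001]
ft_force: [14.4, 1.2, -54.6]
grip_width: 0.196
```

```bash
python3 st.py A
```

```text
t 5.9 p [449.9  69.8 121.3] psi 81.8 tilt [-0.0027  0.001 ] F [ 14.37   1.24 -54.6 ] M [ 0.221 -3.213  0.146] g 16.7 q [ 0.56  0.13 -0.85  1.99  0.11  1.07  1.09] qd7 -0.795
d [ 1.4 -0. ]
```

Call:
{"name": "play_rows", "arguments": {"rows": [[[0, 0, 0], [0, 0, -6], 12]]}}

```text
clock: 6.02
position: [0.4499, 0.0699, 0.1211]
ee_rot: [0.789, 0.614, -0.001, -0.001]
ft_force: [12.5, 1.2, -47.7]
grip_width: 0.201
```

```bash
python3 st.py A
```

```text
t 6.025 p [449.9  69.9 121.1] psi 75.8 tilt [-0.0027  0.0013] F [ 12.46   1.19 -47.67] M [ 0.186 -2.867  0.16 ] g 17.1 q [ 0.55  0.13 -0.84  1.99  0.11  1.07  0.99] qd7 -0.817
d [ 1.4 -0.1]
```

Call:
{"name": "play_rows", "arguments": {"rows": [[[0, 0, -0.2], [0, 0, -6], 12]]}}

```text
clock: 6.15
position: [0.45, 0.07, 0.1209]
ee_rot: [0.82, 0.572, -0.001, -0.001]
ft_force: [12.0, 0.4, -45.9]
grip_width: 0.196
```

```bash
python3 st.py A
```

```text
t 6.15 p [450.   70.  120.9] psi 69.8 tilt [-0.0026  0.0014] F [ 12.04   0.4  -45.9 ] M [ 0.183 -2.731  0.215] g 16.8 q [ 0.54  0.13 -0.83  1.99  0.11  1.07  0.88] qd7 -0.821
d [ 1.3 -0.2]
```

Call:
{"name": "play_rows", "arguments": {"rows": [[[-0.5, 0, -2.4], [0, 0, 0], 12]]}}

```text
clock: 6.28
position: [0.4503, 0.07, 0.1205]
ee_rot: [0.82, 0.573, -0.001, -0.001]
ft_force: [-3.3, -3.5, -1.4]
grip_width: 0.196
```

```bash
python3 st.py A
```

```text
t 6.275 p [450.3  70.  120.5] psi 69.9 tilt [-0.0015  0.0003] F [-3.33 -3.45 -1.42] M [-0.688  0.712 -0.   ] g 16.7 q [ 0.54  0.13 -0.83  1.99  0.11  1.07  0.88] qd7 0.029
d [ 1.  -0.2]
```

Call:
{"name": "play_rows", "arguments": {"rows": [[[0, 0, -0.7], [0, 0, -3], 12]]}}

```text
clock: 6.4
position: [0.4503, 0.07, 0.1205]
ee_rot: [0.834, 0.552, -0.001, -0.0]
ft_force: [-3.3, -2.5, -4.6]
grip_width: 0.203
```

```bash
python3 st.py A
```

```text
t 6.4 p [450.3  70.  120.5] psi 67.0 tilt [-0.0014 -0.0002] F [-3.28 -2.51 -4.64] M [-0.553  0.673  0.124] g 17.3 q [ 0.54  0.13 -0.82  1.99  0.11  1.07  0.83] qd7 -0.435
d [ 1.  -0.2]
```

Call:
{"name": "play_rows", "arguments": {"rows": [[[0, 0, 0], [0, 0, 0], 45], [[0, 0, 16], [0, 0, 0], 50], [[0, 0, 28], [0, 0, -4], 50], [[11, 36, 0], [0, 0, -5], 50], [[11, 36, 0], [0, 0, -5], 50], [[11, 36.5, 0], [0, 0, -3], 50], [[0, 0, -22], [0, 0, 0], 50], [[0, 0, -18], [0, 0, 0], 40]]}}

```text
clock: 7.4
position: [0.4845, 0.1791, 0.1252]
ee_rot: [0.906, 0.423, 0.001, 0.0]
ft_force: [-0.6, -0.9, -0.4]
grip_width: 0.467
```

```bash
python3 st.py D
```

```text
t 7.4 p [484.5 179.1 125.2] psi 50.1 tilt [0.0018 0.0008] F [-0.57 -0.9  -0.39] M [-0.095  0.029  0.032] g 39.9 q [ 0.32  0.29 -0.86  1.84  0.25  1.12  0.24] qd7 -0.133
d [-1.5 -0.7]
```

Call:
{"name": "play_rows", "arguments": {"rows": [[[-1.3, -0.6, -2], [0, 0, 0], 26], [[0, 0, 0], [0, 0, 0], 12], [[0, 0, 0], [0, 0, 0], 12]]}}

```text
clock: 7.78
position: [0.4827, 0.1775, 0.1227]
ee_rot: [0.906, 0.422, 0.0, 0.0]
ft_force: [1.9, -0.3, -6.0]
grip_width: 0.203
```

```bash
python3 st.py D
```

```text
t 7.775 p [482.7 177.5 122.7] psi 50.0 tilt [0.0005 0.    ] F [ 1.89 -0.28 -6.01] M [ 0.075 -0.263  0.008] g 17.3 q [ 0.32  0.29 -0.86  1.85  0.25  1.11  0.24] qd7 -0.003
d [0.3 0.9]
```

Call:
{"name": "play_rows", "arguments": {"rows": [[[0, 0, -0.2], [0, 0, -8], 12], [[0, 0, -0.2], [0, 0, -8], 12]]}}

```text
clock: 8.02
position: [0.4825, 0.1774, 0.1223]
ee_rot: [0.957, 0.29, -0.0, 0.0]
ft_force: [-0.4, -0.8, -4.4]
grip_width: 0.203
```

```bash
python3 st.py D
```

```text
t 8.025 p [482.5 177.4 122.3] psi 33.7 tilt [ 0.     -0.0004] F [-0.4  -0.78 -4.39] M [-0.152  0.073  0.056] g 17.4 q [ 0.28  0.28 -0.81  1.85  0.23  1.11 -0.03] qd7 -1.059
d [0.5 1. ]
```

Call:
{"name": "play_rows", "arguments": {"rows": [[[0, 0, -0.2], [0, 0, -7], 12]]}}

```text
clock: 8.15
position: [0.4824, 0.1774, 0.1221]
ee_rot: [0.973, 0.231, -0.0, 0.0]
ft_force: [-0.8, -1.3, -3.1]
grip_width: 0.201
```

```bash
python3 st.py D
```

```text
t 8.15 p [482.4 177.4 122.1] psi 26.7 tilt [-0.0002 -0.0006] F [-0.8  -1.27 -3.06] M [-0.172  0.247  0.068] g 17.1 q [ 0.27  0.28 -0.8   1.85  0.22  1.11 -0.14] qd7 -0.921
d [0.6 1. ]
```

Call:
{"name": "play_rows", "arguments": {"rows": [[[0, 0, -0.2], [0, 0, -7], 12]]}}

```text
clock: 8.28
position: [0.4823, 0.1773, 0.1219]
ee_rot: [0.985, 0.172, -0.0, 0.0]
ft_force: [-1.8, -1.0, -2.3]
grip_width: 0.201
```

```bash
python3 st.py D
```

```text
t 8.275 p [482.3 177.3 121.9] psi 19.8 tilt [-0.0005 -0.0007] F [-1.78 -0.99 -2.32] M [-0.178  0.376  0.08 ] g 17.1 q [ 0.25  0.27 -0.78  1.85  0.21  1.1  -0.26] qd7 -0.929
d [0.7 1.1]
```

Call:
{"name": "play_rows", "arguments": {"rows": [[[0, 0, -0.2], [0, 0, -7], 12]]}}

```text
clock: 8.4
position: [0.4822, 0.1773, 0.1217]
ee_rot: [0.994, 0.111, -0.0, 0.0]
ft_force: [-2.4, -2.5, -2.1]
grip_width: 0.2
```

```bash
python3 st.py D
```

```text
t 8.4 p [482.2 177.3 121.7] psi 12.8 tilt [-0.0006 -0.0008] F [-2.42 -2.47 -2.12] M [-0.247  0.571  0.025] g 17.1 q [ 0.23  0.27 -0.76  1.85  0.21  1.1  -0.38] qd7 -0.93
d [0.8 1.1]
```

Call:
{"name": "play_rows", "arguments": {"rows": [[[0, 0, -0.2], [0, 0, -7], 12]]}}

```text
clock: 8.52
position: [0.482, 0.1773, 0.1215]
ee_rot: [0.999, 0.05, -0.0, 0.0]
ft_force: [-3.4, -0.5, -0.9]
grip_width: 0.201
```

```bash
python3 st.py D
```

```text
t 8.525 p [482.  177.3 121.5] psi 5.8 tilt [-0.0009 -0.0009] F [-3.38 -0.53 -0.94] M [-0.257  0.718  0.033] g 17.1 q [ 0.22  0.26 -0.74  1.85  0.2   1.1  -0.5 ] qd7 -0.935
d [1.  1.1]
```

Call:
{"name": "play_rows", "arguments": {"rows": [[[0, 0, -0.2], [0, 0, -5], 12], [[0, 0, 0], [0, 0, 0], 45], [[0, 0, 16], [0, 0, 0], 50], [[0, 0, 28], [0, 0, 5], 50], [[19, -34.5, 0], [0, 0, 10.5], 50], [[19.5, -35, 0], [0, 0, 10.5], 50], [[19.5, -35, 0], [0, 0, 10.5], 50], [[19.5, -35, 0], [0, 0, 10.5], 50], [[0, 0, -15], [0, 0, 10.5], 50], [[0, 0, -24], [0, 0, 6], 40]]}}

```text
clock: 9.78
position: [0.5614, 0.0378, 0.1276]
ee_rot: [0.844, 0.536, 0.001, 0.001]
ft_force: [-0.4, 0.4, -1.1]
grip_width: 0.469
```

```bash
python3 st.py B
```

```text
t 9.775 p [561.4  37.8 127.6] psi 64.8 tilt [0.0032 0.0004] F [-0.45  0.41 -1.07] M [ 0.041 -0.001 -0.022] g 40.1 q [ 0.5   0.38 -0.77  1.73  0.29  1.15  0.77] qd7 0.63
d [-1.4  0.2]
```

Call:
{"name": "play_rows", "arguments": {"rows": [[[-1.2, 0, -3.5], [0, 0, 0], 26], [[0, 0, 0], [0, 0, 0], 12], [[0, 0, 0], [0, 0, 0], 12]]}}

```text
clock: 10.15
position: [0.5588, 0.0386, 0.1232]
ee_rot: [0.846, 0.533, 0.0, 0.0]
ft_force: [-0.9, 0.6, -3.3]
grip_width: 0.198
```

```bash
python3 st.py B
```

```text
t 10.15 p [558.8  38.6 123.2] psi 64.5 tilt [0.0003 0.0001] F [-0.89  0.58 -3.26] M [ 0.154  0.26  -0.022] g 16.9 q [ 0.49  0.38 -0.77  1.73  0.29  1.14  0.76] qd7 0.005
d [ 1.2 -0.6]
```

Call:
{"name": "play_rows", "arguments": {"rows": [[[0, 0, -0.2], [0, 0, -8], 12], [[0, 0, -0.2], [0, 0, -8], 12]]}}

```text
clock: 10.4
position: [0.5589, 0.0388, 0.1227]
ee_rot: [0.913, 0.409, 0.0, -0.0]
ft_force: [0.2, 1.8, -4.4]
grip_width: 0.2
```

```bash
python3 st.py B
```

```text
t 10.4 p [558.9  38.8 122.7] psi 48.2 tilt [0.0006 0.0004] F [ 0.18  1.85 -4.38] M [0.309 0.08  0.098] g 17.1 q [ 0.46  0.37 -0.72  1.74  0.27  1.14  0.49] qd7 -1.049
d [ 1.1 -0.8]
```

Call:
{"name": "play_rows", "arguments": {"rows": [[[0, 0, -0.2], [0, 0, -7], 12]]}}

```text
clock: 10.52
position: [0.559, 0.0388, 0.1225]
ee_rot: [0.936, 0.352, 0.0, -0.0]
ft_force: [0.6, 2.1, -4.8]
grip_width: 0.202
```

```bash
python3 st.py B
```

```text
t 10.525 p [559.   38.8 122.5] psi 41.2 tilt [0.0007 0.0003] F [ 0.57  2.14 -4.82] M [0.361 0.006 0.042] g 17.2 q [ 0.44  0.36 -0.7   1.74  0.26  1.13  0.38] qd7 -0.913
d [ 1.  -0.8]
```

Call:
{"name": "play_rows", "arguments": {"rows": [[[0, 0, -0.2], [0, 0, -7], 12]]}}

```text
clock: 10.65
position: [0.559, 0.0389, 0.1223]
ee_rot: [0.956, 0.295, 0.0, -0.0]
ft_force: [0.7, 1.4, -5.1]
grip_width: 0.203
```

```bash
python3 st.py B
```

```text
t 10.65 p [559.   38.9 122.3] psi 34.3 tilt [0.0009 0.0004] F [ 0.69  1.41 -5.12] M [ 0.344 -0.091  0.026] g 17.4 q [ 0.42  0.36 -0.68  1.74  0.25  1.13  0.26] qd7 -0.919
d [ 1.  -0.9]
```

Call:
{"name": "play_rows", "arguments": {"rows": [[[0, 0, -0.2], [0, 0, -6], 12]]}}

```text
clock: 10.78
position: [0.5591, 0.039, 0.1222]
ee_rot: [0.97, 0.244, 0.001, -0.0]
ft_force: [1.5, 1.5, -5.0]
grip_width: 0.202
```

```bash
python3 st.py B
```

```text
t 10.775 p [559.1  39.  122.2] psi 28.3 tilt [0.001  0.0005] F [ 1.46  1.54 -5.01] M [ 0.395 -0.149  0.073] g 17.3 q [ 0.41  0.35 -0.67  1.74  0.24  1.13  0.16] qd7 -0.781
d [ 0.9 -1. ]
```

Call:
{"name": "play_rows", "arguments": {"rows": [[[0, 0, -0.2], [0, 0, -6], 12]]}}

```text
clock: 10.9
position: [0.5592, 0.039, 0.122]
ee_rot: [0.981, 0.193, 0.001, -0.0]
ft_force: [1.2, 1.5, -5.4]
grip_width: 0.199
```

```bash
python3 st.py B
```

```text
t 10.9 p [559.2  39.  122. ] psi 22.3 tilt [0.0012 0.0005] F [ 1.23  1.5  -5.42] M [ 0.399 -0.176  0.037] g 17.0 q [ 0.4   0.35 -0.65  1.74  0.23  1.13  0.07] qd7 -0.791
d [ 0.8 -1. ]
```

Call:
{"name": "play_rows", "arguments": {"rows": [[[0, 0, -0.2], [0, 0, -6], 12]]}}

```text
clock: 11.02
position: [0.5593, 0.039, 0.1219]
ee_rot: [0.99, 0.142, 0.001, -0.0]
ft_force: [0.5, 1.9, -4.8]
grip_width: 0.201
```

```bash
python3 st.py B
```

```text
t 11.025 p [559.3  39.  121.9] psi 16.3 tilt [0.0014 0.0006] F [ 0.5   1.86 -4.84] M [ 0.393 -0.189  0.094] g 17.2 q [ 0.38  0.35 -0.63  1.74  0.22  1.13 -0.03] qd7 -0.791
d [ 0.7 -1. ]
```

Call:
{"name": "play_rows", "arguments": {"rows": [[[0, 0, 0], [0, 0, 0], 45], [[0, 0, 16], [0, 0, 0], 50], [[0, 0, 28], [0, 0, 4.7], 50], [[8, 27, 0], [0, 0, 8], 50], [[8, 27, 0], [0, 0, 8], 50], [[8, 27, 0], [0, 0, 8], 50], [[8, 27, 0], [0, 0, 8], 50], [[0, 0, -22], [0, 0, 0], 50], [[0, 0, -20], [0, 0, 0], 40], [[0, 0, -2], [0, 0, 0], 30]]}}

```text
clock: 12.28
position: [0.5903, 0.1454, 0.1201]
ee_rot: [0.894, 0.448, -0.001, -0.0]
ft_force: [-0.5, -0.7, -0.2]
grip_width: 0.358
```

```bash
sed -i 's/^K=.*/K=dict(A=(450.6,70),B=(559.2,38.5),C=(591.8,146.8),D=(482.5,178))/' st.py; python3 st.py C
```

```text
t 12.275 p [590.3 145.4 120.1] psi 53.2 tilt [-0.0019 -0.0007] F [-0.54 -0.72 -0.25] M [ 0.036 -0.034 -0.03 ] g 30.5 q [ 0.26  0.49 -0.75  1.61  0.35  1.19  0.37] qd7 -0.007
d [1.5 1.4]
```

Call:
{"name": "play_rows", "arguments": {"rows": [[[1.5, 1.4, 2], [0, 0, 0], 26], [[0, 0, 0], [0, 0, 0], 12], [[0, 0, 0], [0, 0, 0], 12]]}}

```text
clock: 12.65
position: [0.5923, 0.1464, 0.1247]
ee_rot: [0.894, 0.447, -0.0, 0.001]
ft_force: [-6.9, -5.7, 9.5]
grip_width: 0.204
```

```bash
python3 st.py C
```

```text
t 12.65 p [592.3 146.4 124.7] psi 53.1 tilt [ 0.     -0.0021] F [-6.94 -5.7   9.55] M [-1.13   1.486 -0.082] g 17.5 q [ 0.26  0.48 -0.75  1.6   0.35  1.2   0.37] qd7 -0.002
d [-0.5  0.4]
```

Call:
{"name": "play_rows", "arguments": {"rows": [[[0, 0, -0.15], [0, 0, -5], 12]]}}

```text
clock: 12.78
position: [0.5922, 0.1463, 0.1246]
ee_rot: [0.913, 0.407, -0.001, 0.001]
ft_force: [-7.5, -7.0, 10.2]
grip_width: 0.194
```

```bash
python3 st.py C
```

```text
t 12.775 p [592.2 146.3 124.6] psi 48.1 tilt [-0.0002 -0.0022] F [-7.55 -6.98 10.21] M [-1.303  1.669  0.073] g 16.6 q [ 0.25  0.48 -0.73  1.6   0.34  1.19  0.28] qd7 -0.679
d [-0.4  0.5]
```

Call:
{"name": "play_rows", "arguments": {"rows": [[[0, 0, -0.15], [0, 0, -5], 12]]}}

```text
clock: 12.9
position: [0.5922, 0.1463, 0.1244]
ee_rot: [0.93, 0.366, -0.001, 0.001]
ft_force: [-8.7, -7.1, 10.6]
grip_width: 0.203
```

```bash
python3 st.py C
```

```text
t 12.9 p [592.2 146.3 124.4] psi 43.0 tilt [-0.0002 -0.0024] F [-8.73 -7.07 10.57] M [-1.472  1.79   0.03 ] g 17.4 q [ 0.23  0.48 -0.71  1.6   0.33  1.19  0.2 ] qd7 -0.646
d [-0.4  0.5]
```

Call:
{"name": "play_rows", "arguments": {"rows": [[[0, 0, -0.15], [0, 0, -5], 12]]}}

```text
clock: 13.02
position: [0.5921, 0.1462, 0.1243]
ee_rot: [0.946, 0.325, -0.001, 0.001]
ft_force: [-8.9, -7.6, 11.3]
grip_width: 0.194
```

```bash
python3 st.py C
```

```text
t 13.025 p [592.1 146.2 124.3] psi 38.0 tilt [-0.0004 -0.0027] F [-8.95 -7.56 11.26] M [-1.516  1.889  0.075] g 16.5 q [ 0.22  0.47 -0.7   1.6   0.32  1.19  0.12] qd7 -0.647
d [-0.3  0.6]
```

Call:
{"name": "play_rows", "arguments": {"rows": [[[0, 0, -0.1], [0, 0, -4], 12], [[0, 0, 0], [0, 0, 0], 45], [[0, 0, 16], [0, 0, 0], 50], [[0, 0, 28], [0, 0, 4.7], 50], [[-35.6, -19.2, 0], [0, 0, 7], 50], [[-35.6, -19.2, 0], [0, 0, 7], 50], [[-35.6, -19.2, 0], [0, 0, 7], 50], [[-35.6, -19.2, 0], [0, 0, 7], 50], [[0, 0, -22], [0, 0, 0.5], 50], [[0, 0, -20], [0, 0, 0], 40], [[0, 0, 0], [0, 0, 0], 30]]}}

```text
clock: 14.4
position: [0.4496, 0.0712, 0.1248]
ee_rot: [0.832, 0.555, -0.0, -0.0]
ft_force: [-0.4, -0.1, 0.3]
grip_width: 0.35
```

```bash
python3 st.py A
```

```text
t 14.4 p [449.6  71.2 124.8] psi 67.5 tilt [-0.0006  0.0002] F [-0.35 -0.14  0.28] M [-0.001 -0.08   0.015] g 29.9 q [ 0.55  0.13 -0.84  1.99  0.11  1.08  0.84] qd7 0.009
d [ 1.  -1.2]
```

Call:
{"name": "play_rows", "arguments": {"rows": [[[0.8, -1.1, -2], [0, 0, -0.4], 26], [[0, 0, 0], [0, 0, 0], 12], [[0, 0, 0], [0, 0, 0], 12]]}}

```text
clock: 14.78
position: [0.4513, 0.0695, 0.1236]
ee_rot: [0.834, 0.552, 0.0, 0.001]
ft_force: [-2.2, -3.1, 4.9]
grip_width: 0.199
```

```bash
python3 st.py A
```

```text
t 14.775 p [451.3  69.5 123.6] psi 67.0 tilt [ 0.0011 -0.0006] F [-2.18 -3.05  4.91] M [-0.547  0.42   0.008] g 17.0 q [ 0.55  0.13 -0.84  1.98  0.11  1.07  0.83] qd7 0.001
d [-0.7  0.5]
```

Call:
{"name": "play_rows", "arguments": {"rows": [[[0, 0, -0.15], [0, 0, -4], 12]]}}

```text
clock: 14.9
position: [0.4513, 0.0695, 0.1235]
ee_rot: [0.853, 0.522, 0.0, 0.001]
ft_force: [-3.0, -3.0, 7.2]
grip_width: 0.201
```

```bash
python3 st.py A
```

```text
t 14.9 p [451.3  69.5 123.5] psi 62.9 tilt [ 0.0011 -0.0006] F [-3.03 -2.99  7.15] M [-0.551  0.476  0.072] g 17.2 q [ 0.55  0.13 -0.83  1.99  0.11  1.07  0.76] qd7 -0.575
d [-0.7  0.5]
```

Call:
{"name": "play_rows", "arguments": {"rows": [[[0, 0, -0.15], [0, 0, -4], 12]]}}

```text
clock: 15.02
position: [0.4513, 0.0695, 0.1234]
ee_rot: [0.871, 0.491, 0.0, 0.001]
ft_force: [-2.3, -3.9, 7.5]
grip_width: 0.202
```

```bash
python3 st.py A
```

```text
t 15.025 p [451.3  69.5 123.4] psi 58.9 tilt [ 0.0011 -0.0008] F [-2.33 -3.87  7.46] M [-0.549  0.628  0.114] g 17.3 q [ 0.54  0.13 -0.83  1.99  0.11  1.07  0.69] qd7 -0.549
d [-0.7  0.5]
```

Call:
{"name": "play_rows", "arguments": {"rows": [[[0, 0, -0.15], [0, 0, -4], 12]]}}

```text
clock: 15.15
position: [0.4513, 0.0695, 0.1232]
ee_rot: [0.888, 0.461, 0.0, 0.001]
ft_force: [-4.4, -2.8, 8.4]
grip_width: 0.203
```

```bash
python3 st.py A
```

```text
t 15.15 p [451.3  69.5 123.2] psi 54.9 tilt [ 0.0011 -0.0008] F [-4.42 -2.79  8.37] M [-0.592  0.689  0.125] g 17.3 q [ 0.54  0.13 -0.82  1.99  0.11  1.07  0.62] qd7 -0.547
d [-0.7  0.5]
```

Call:
{"name": "play_rows", "arguments": {"rows": [[[0, 0, 0], [0, 0, 0], 45], [[0, 0, 16], [0, 0, 0], 50], [[0, 0, 28], [0, 0, -6], 50], [[7.8, 27, 0], [0, 0, -10], 50], [[7.8, 27, 0], [0, 0, -10], 50], [[7.8, 27, 0], [0, 0, -10], 50], [[7.8, 27, 0], [0, 0, -10], 50], [[0, 0, -20], [0, 0, -8], 50], [[0, 0, -23], [0, 0, 0], 40], [[0, 0, -2], [0, 0, 0], 30]]}}

```text
clock: 16.4
position: [0.4814, 0.1777, 0.1209]
ee_rot: [1.0, 0.009, -0.001, 0.0]
ft_force: [1.0, 0.3, -0.1]
grip_width: 0.35
```

```bash
python3 st.py D
```

```text
t 16.4 p [481.4 177.7 120.9] psi 1.1 tilt [-0.0016 -0.0002] F [ 0.96  0.33 -0.08] M [ 0.066 -0.031  0.013] g 29.9 q [ 0.27  0.28 -0.8   1.85  0.22  1.1  -0.59] qd7 -0.008
d [1.1 0.3]
```

Call:
{"name": "play_rows", "arguments": {"rows": [[[0.9, 0.2, 0.7], [0, 0, 0], 26], [[0, 0, 0], [0, 0, 0], 12], [[0, 0, 0], [0, 0, 0], 12]]}}

```text
clock: 16.77
position: [0.4824, 0.1784, 0.1235]
ee_rot: [1.0, 0.009, -0.0, 0.0]
ft_force: [-8.7, -2.3, 11.1]
grip_width: 0.201
```

```bash
python3 st.py D
```

```text
t 16.775 p [482.4 178.4 123.5] psi 1.0 tilt [-0.0002 -0.0005] F [-8.65 -2.29 11.13] M [-0.334  1.837 -0.044] g 17.1 q [ 0.27  0.28 -0.8   1.85  0.22  1.11 -0.6 ] qd7 0.002
d [ 0.1 -0.4]
```

Call:
{"name": "play_rows", "arguments": {"rows": [[[0, 0, -0.15], [0, 0, -5], 12]]}}

```text
clock: 16.9
position: [0.4825, 0.1783, 0.1233]
ee_rot: [0.999, -0.035, -0.0, 0.0]
ft_force: [-9.1, -1.3, 11.7]
grip_width: 0.202
```

```bash
python3 st.py D
```

```text
t 16.9 p [482.5 178.3 123.3] psi -4.1 tilt [-0.0002 -0.0005] F [-9.15 -1.25 11.71] M [-0.47   1.778  0.058] g 17.2 q [ 0.26  0.27 -0.79  1.85  0.22  1.11 -0.68] qd7 -0.698
d [ 0.  -0.3]
```

Call:
{"name": "play_rows", "arguments": {"rows": [[[0, 0, -0.15], [0, 0, -5], 12]]}}

```text
clock: 17.02
position: [0.4824, 0.1783, 0.1232]
ee_rot: [0.997, -0.08, -0.0, 0.0]
ft_force: [-7.3, -1.2, 11.6]
grip_width: 0.203
```

```bash
python3 st.py D
```

```text
t 17.025 p [482.4 178.3 123.2] psi -9.1 tilt [-0.0001 -0.0006] F [-7.27 -1.17 11.63] M [-0.468  1.836  0.079] g 17.3 q [ 0.25  0.27 -0.77  1.85  0.21  1.11 -0.76] qd7 -0.667
d [ 0.1 -0.3]
```

Call:
{"name": "play_rows", "arguments": {"rows": [[[0, 0, -0.15], [0, 0, -5], 12]]}}

```text
clock: 17.15
position: [0.4824, 0.1783, 0.123]
ee_rot: [0.992, -0.123, -0.0, 0.0]
ft_force: [-9.2, -1.8, 11.3]
grip_width: 0.201
```

```bash
python3 st.py D
```

```text
t 17.15 p [482.4 178.3 123. ] psi -14.1 tilt [-0.0001 -0.0006] F [-9.22 -1.79 11.31] M [-0.475  1.734  0.033] g 17.2 q [ 0.24  0.27 -0.76  1.85  0.21  1.1  -0.85] qd7 -0.665
d [ 0.1 -0.3]
```

Call:
{"name": "play_rows", "arguments": {"rows": [[[0, 0, -0.1], [0, 0, -4], 12], [[0, 0, 0], [0, 0, 0], 45], [[0, 0, 16], [0, 0, 0], 50], [[0, 0, 28], [0, 0, 4], 50], [[19, -35, 0], [0, 0, 7], 50], [[19, -35, 0], [0, 0, 7], 50], [[19, -35, 0], [0, 0, 8], 50], [[19, -35, 0], [0, 0, 8.4], 50], [[0, 0, -20], [0, 0, 0], 50], [[0, 0, -23], [0, 0, 0], 40], [[0, 0, -1], [0, 0, 0], 30]]}}

```text
clock: 18.52
position: [0.5578, 0.0386, 0.1204]
ee_rot: [0.99, 0.143, -0.001, -0.0]
ft_force: [0.2, -0.5, 0.7]
grip_width: 0.349
```

```bash
python3 st.py B
```

```text
t 18.525 p [557.8  38.6 120.4] psi 16.4 tilt [-0.0022  0.0005] F [ 0.16 -0.49  0.71] M [-0.015  0.04  -0.033] g 29.8 q [ 0.46  0.37 -0.72  1.74  0.27  1.14 -0.06] qd7 0.005
d [ 1.4 -0.1]
```

Call:
{"name": "play_rows", "arguments": {"rows": [[[1.3, 0, 1.5], [0, 0, 0], 26], [[0, 0, 0], [0, 0, 0], 12], [[0, 0, 0], [0, 0, 0], 12]]}}

```text
clock: 18.9
position: [0.56, 0.0383, 0.1245]
ee_rot: [0.99, 0.143, 0.0, 0.0]
ft_force: [-7.8, -0.9, 9.6]
grip_width: 0.198
```

```bash
python3 st.py B
```

```text
t 18.9 p [560.   38.3 124.5] psi 16.4 tilt [ 0.0001 -0.0007] F [-7.84 -0.94  9.62] M [-0.26   1.617 -0.074] g 16.9 q [ 0.45  0.37 -0.72  1.73  0.27  1.14 -0.06] qd7 -0.0
d [-0.8  0.2]
```

Call:
{"name": "play_rows", "arguments": {"rows": [[[0, 0, -0.15], [0, 0, -5], 12]]}}

```text
clock: 19.02
position: [0.5599, 0.0382, 0.1243]
ee_rot: [0.995, 0.099, 0.0, 0.0]
ft_force: [-7.4, -1.4, 9.3]
grip_width: 0.2
```

```bash
python3 st.py B
```

```text
t 19.025 p [559.9  38.2 124.3] psi 11.3 tilt [ 0.0001 -0.0007] F [-7.4  -1.41  9.32] M [-0.253  1.674  0.053] g 17.1 q [ 0.44  0.36 -0.71  1.73  0.26  1.14 -0.14] qd7 -0.687
d [-0.7  0.3]
```

Call:
{"name": "play_rows", "arguments": {"rows": [[[0, 0, -0.15], [0, 0, -5], 12]]}}

```text
clock: 19.15
position: [0.5599, 0.0382, 0.1242]
ee_rot: [0.999, 0.055, 0.0, 0.0]
ft_force: [-8.1, -2.0, 10.3]
grip_width: 0.2
```

```bash
python3 st.py B
```

```text
t 19.15 p [559.9  38.2 124.2] psi 6.3 tilt [ 0.0002 -0.0008] F [-8.12 -1.96 10.26] M [-0.333  1.642  0.12 ] g 17.0 q [ 0.43  0.36 -0.69  1.73  0.25  1.14 -0.23] qd7 -0.656
d [-0.7  0.3]
```

Call:
{"name": "play_rows", "arguments": {"rows": [[[0, 0, -0.15], [0, 0, -5], 12]]}}

```text
clock: 19.27
position: [0.5599, 0.0382, 0.1241]
ee_rot: [1.0, 0.011, 0.0, 0.0]
ft_force: [-8.0, -1.6, 11.0]
grip_width: 0.199
```

```bash
python3 st.py B
```

```text
t 19.275 p [559.9  38.2 124.1] psi 1.3 tilt [ 0.0002 -0.0009] F [-8.03 -1.57 10.99] M [-0.301  1.678  0.081] g 17.0 q [ 0.42  0.36 -0.68  1.73  0.25  1.14 -0.31] qd7 -0.656
d [-0.7  0.3]
```

Call:
{"name": "play_rows", "arguments": {"rows": [[[0, 0, 0], [0, 0, 0], 45], [[0, 0, 16], [0, 0, 0], 50], [[0, 0, 28], [0, 0, 4.7], 50], [[8, 27, 0], [0, 0, 7], 50], [[8, 27, 0], [0, 0, 7], 50], [[8, 27, 0], [0, 0, 7], 50], [[8, 27, 0], [0, 0, 7], 50], [[0, 0, -20], [0, 0, 0], 50], [[0, 0, -23], [0, 0, 0], 40], [[0, 0, -1], [0, 0, 0], 30]]}}

```text
clock: 20.52
position: [0.5912, 0.1446, 0.1208]
ee_rot: [0.956, 0.292, -0.001, 0.0]
ft_force: [-0.6, -0.5, -0.3]
grip_width: 0.351
```

```bash
python3 st.py C
```

```text
t 20.525 p [591.2 144.6 120.8] psi 34.0 tilt [-0.0028 -0.001 ] F [-0.55 -0.53 -0.31] M [0.021 0.005 0.052] g 30.0 q [ 0.28  0.5  -0.78  1.6   0.37  1.2   0.02] qd7 0.002
d [0.6 2.2]
```

Call:
{"name": "play_rows", "arguments": {"rows": [[[0.5, 1.9, 1], [0, 0, 0], 26], [[0, 0, 0], [0, 0, 0], 12], [[0, 0, 0], [0, 0, 0], 12]]}}

```text
clock: 20.9
position: [0.5916, 0.1468, 0.1249]
ee_rot: [0.956, 0.293, -0.001, 0.001]
ft_force: [-11.6, -6.1, 11.1]
grip_width: 0.195
```

```bash
python3 st.py C
```

```text
t 20.9 p [591.6 146.8 124.9] psi 34.0 tilt [-0.0018 -0.0026] F [-11.64  -6.13  11.1 ] M [-1.401  2.553 -0.056] g 16.7 q [ 0.28  0.5  -0.78  1.6   0.37  1.2   0.02] qd7 0.0
d [0.2 0. ]
```

Call:
{"name": "play_rows", "arguments": {"rows": [[[0, 0, -0.15], [0, 0, -4], 12]]}}

```text
clock: 21.02
position: [0.5916, 0.1468, 0.1248]
ee_rot: [0.966, 0.259, -0.001, 0.001]
ft_force: [-13.1, -6.9, 13.0]
grip_width: 0.201
```

```bash
python3 st.py C
```

```text
t 21.025 p [591.6 146.8 124.8] psi 30.0 tilt [-0.0018 -0.0026] F [-13.06  -6.95  13.02] M [-1.383  2.661  0.133] g 17.2 q [ 0.27  0.49 -0.77  1.6   0.36  1.2  -0.05] qd7 -0.542
d [0.2 0. ]
```

Call:
{"name": "play_rows", "arguments": {"rows": [[[0, 0, -0.15], [0, 0, -4], 12]]}}

```text
clock: 21.15
position: [0.5916, 0.1467, 0.1247]
ee_rot: [0.975, 0.224, -0.001, 0.001]
ft_force: [-13.0, -6.7, 12.4]
grip_width: 0.199
```

```bash
python3 st.py C
```

```text
t 21.15 p [591.6 146.7 124.7] psi 25.9 tilt [-0.0018 -0.0027] F [-13.03  -6.66  12.44] M [-1.454  2.67   0.096] g 17.0 q [ 0.26  0.49 -0.75  1.6   0.35  1.2  -0.11] qd7 -0.516
d [0.2 0.1]
```

Call:
{"name": "play_rows", "arguments": {"rows": [[[0, 0, -0.15], [0, 0, -4], 12]]}}

```text
clock: 21.28
position: [0.5915, 0.1467, 0.1246]
ee_rot: [0.982, 0.19, -0.001, 0.001]
ft_force: [-13.3, -6.8, 13.9]
grip_width: 0.197
```

```bash
python3 st.py C
```

```text
t 21.275 p [591.5 146.7 124.6] psi 21.9 tilt [-0.0019 -0.0029] F [-13.27  -6.84  13.92] M [-1.492  2.748  0.104] g 16.8 q [ 0.25  0.48 -0.74  1.6   0.35  1.2  -0.18] qd7 -0.517
d [0.3 0.1]
```

Call:
{"name": "play_rows", "arguments": {"rows": [[[0, 0, 0], [0, 0, 0], 45], [[0, 0, 16], [0, 0, 0], 50], [[0, 0, 28], [0, 0, 5], 50], [[-35.3, -19.3, 0], [0, 0, 7], 50], [[-35.3, -19.3, 0], [0, 0, 7], 50], [[-35.3, -19.3, 0], [0, 0, 7], 50], [[-35.3, -19.3, 0], [0, 0, 7], 50], [[0, 0, -22], [0, 0, 0], 50], [[0, 0, -20], [0, 0, 0], 40], [[0, 0, 0], [0, 0, 0], 30]]}}

```text
clock: 22.52
position: [0.4512, 0.071, 0.1251]
ee_rot: [0.886, 0.463, -0.0, -0.0]
ft_force: [-0.4, 0.0, 0.4]
grip_width: 0.351
```

```bash
python3 st.py A
```

```text
t 22.525 p [451.2  71.  125.1] psi 55.2 tilt [-0.0005  0.0002] F [-0.42  0.04  0.4 ] M [ 0.021 -0.044 -0.019] g 30.0 q [ 0.63  0.14 -0.92  1.98  0.13  1.08  0.61] qd7 0.012
d [-0.6 -1. ]
```

Call:
{"name": "play_rows", "arguments": {"rows": [[[-0.3, -1, -2.5], [0, 0, -0.3], 26], [[0, 0, 0], [0, 0, 0], 12], [[0, 0, 0], [0, 0, 0], 12]]}}

```text
clock: 22.9
position: [0.4514, 0.0694, 0.1233]
ee_rot: [0.888, 0.46, -0.0, 0.0]
ft_force: [-4.6, -2.2, 6.3]
grip_width: 0.2
```

```bash
python3 st.py A
```

```text
t 22.9 p [451.4  69.4 123.3] psi 54.8 tilt [ 0.0004 -0.0009] F [-4.58 -2.16  6.27] M [-0.429  0.762  0.036] g 17.1 q [ 0.63  0.14 -0.92  1.98  0.13  1.08  0.61] qd7 -0.001
d [-0.8  0.6]
```

Call:
{"name": "play_rows", "arguments": {"rows": [[[0, 0, -0.15], [0, 0, -4], 12]]}}

```text
clock: 23.02
position: [0.4514, 0.0694, 0.1232]
ee_rot: [0.904, 0.428, -0.0, 0.0]
ft_force: [-2.9, -2.2, 7.3]
grip_width: 0.203
```

```bash
python3 st.py A
```

```text
t 23.025 p [451.4  69.4 123.2] psi 50.7 tilt [ 0.0003 -0.0009] F [-2.89 -2.23  7.31] M [-0.6    0.875  0.097] g 17.3 q [ 0.62  0.14 -0.91  1.98  0.13  1.07  0.54] qd7 -0.571
d [-0.8  0.6]
```

Call:
{"name": "play_rows", "arguments": {"rows": [[[0, 0, -0.15], [0, 0, -4], 12]]}}

```text
clock: 23.15
position: [0.4513, 0.0693, 0.1231]
ee_rot: [0.918, 0.396, -0.0, 0.001]
ft_force: [-3.8, -3.3, 8.8]
grip_width: 0.203
```

```bash
python3 st.py A
```

```text
t 23.15 p [451.3  69.3 123.1] psi 46.7 tilt [ 0.0003 -0.0011] F [-3.76 -3.32  8.76] M [-0.596  0.919  0.112] g 17.3 q [ 0.61  0.14 -0.9   1.98  0.13  1.07  0.47] qd7 -0.545
d [-0.7  0.7]
```

Call:
{"name": "play_rows", "arguments": {"rows": [[[0, 0, -0.15], [0, 0, -4], 12]]}}

```text
clock: 23.28
position: [0.4514, 0.0693, 0.1231]
ee_rot: [0.931, 0.364, -0.0, 0.001]
ft_force: [-6.2, -3.2, 10.4]
grip_width: 0.2
```

```bash
python3 st.py A
```

```text
t 23.275 p [451.4  69.3 123.1] psi 42.7 tilt [ 0.0003 -0.0012] F [-6.16 -3.16 10.42] M [-0.707  1.077  0.204] g 17.1 q [ 0.61  0.14 -0.9   1.98  0.13  1.07  0.4 ] qd7 -0.547
d [-0.8  0.7]
```

Call:
{"name": "play_rows", "arguments": {"rows": [[[0, 0, 0], [0, 0, 0], 45], [[0, 0, 16], [0, 0, 0], 50], [[0, 0, 28], [0, 0, -8], 50], [[7.7, 27, 0], [0, 0, -10.5], 50], [[7.7, 27, 0], [0, 0, -10.5], 50], [[7.7, 27, 0], [0, 0, -10.5], 50], [[7.7, 27, 0], [0, 0, -10.5], 50], [[0, 0, -20], [0, 0, -10.5], 50], [[0, 0, -23], [0, 0, 0], 40], [[0, 0, -2], [0, 0, 0], 30]]}}

```text
clock: 24.52
position: [0.4815, 0.1777, 0.1208]
ee_rot: [0.988, -0.153, -0.001, 0.0]
ft_force: [0.2, -0.3, 0.4]
grip_width: 0.351
```

```bash
python3 st.py D
```

```text
t 24.525 p [481.5 177.7 120.8] psi -17.6 tilt [-0.0014 -0.0001] F [ 0.21 -0.3   0.42] M [-0.022  0.001 -0.013] g 30.0 q [ 0.31  0.29 -0.84  1.85  0.24  1.11 -0.93] qd7 -0.008
d [1.  0.3]
```

Call:
{"name": "play_rows", "arguments": {"rows": [[[0.5, 0.2, 0.4], [0, 0, -0.3], 26], [[0, 0, 0], [0, 0, 0], 12], [[0, 0, 0], [0, 0, 0], 12]]}}

```text
clock: 24.9
position: [0.4824, 0.1785, 0.1229]
ee_rot: [0.988, -0.156, 0.0, -0.0]
ft_force: [-4.6, -0.9, 7.8]
grip_width: 0.201
```

```bash
python3 st.py D
```

```text
t 24.9 p [482.4 178.5 122.9] psi -18.0 tilt [0.0007 0.0001] F [-4.62 -0.9   7.82] M [-0.131  1.282 -0.088] g 17.2 q [ 0.3   0.29 -0.85  1.85  0.24  1.11 -0.94] qd7 -0.0
d [ 0.1 -0.5]
```

Call:
{"name": "play_rows", "arguments": {"rows": [[[0, 0, -0.15], [0, 0, -4], 12]]}}

```text
clock: 25.02
position: [0.4824, 0.1785, 0.1228]
ee_rot: [0.982, -0.191, 0.0, -0.0]
ft_force: [-4.9, -0.5, 9.1]
grip_width: 0.199
```

```bash
python3 st.py D
```

```text
t 25.025 p [482.4 178.5 122.8] psi -22.0 tilt [0.0007 0.0001] F [-4.92 -0.48  9.1 ] M [-0.179  1.23   0.   ] g 17.0 q [ 0.3   0.29 -0.83  1.85  0.24  1.11 -1.01] qd7 -0.554
d [ 0.1 -0.5]
```

Call:
{"name": "play_rows", "arguments": {"rows": [[[0, 0, -0.15], [0, 0, -4], 12]]}}

```text
clock: 25.15
position: [0.4824, 0.1785, 0.1227]
ee_rot: [0.974, -0.226, 0.0, -0.0]
ft_force: [-5.4, -0.9, 9.7]
grip_width: 0.202
```

```bash
python3 st.py D
```

```text
t 25.15 p [482.4 178.5 122.7] psi -26.1 tilt [0.0007 0.    ] F [-5.36 -0.94  9.68] M [-0.232  1.3    0.01 ] g 17.3 q [ 0.29  0.28 -0.82  1.85  0.23  1.11 -1.08] qd7 -0.529
d [ 0.1 -0.5]
```

Call:
{"name": "play_rows", "arguments": {"rows": [[[0, 0, -0.15], [0, 0, -4], 12]]}}

```text
clock: 25.28
position: [0.4825, 0.1785, 0.1226]
ee_rot: [0.966, -0.26, 0.0, -0.0]
ft_force: [-6.5, -0.2, 10.6]
grip_width: 0.2
```

```bash
python3 st.py D
```

```text
t 25.275 p [482.5 178.5 122.6] psi -30.1 tilt [ 0.0009 -0.    ] F [-6.49 -0.24 10.6 ] M [-0.245  1.34   0.06 ] g 17.1 q [ 0.28  0.28 -0.81  1.85  0.23  1.11 -1.14] qd7 -0.531
d [ 0.  -0.5]
```

Call:
{"name": "play_rows", "arguments": {"rows": [[[0, 0, -0.15], [0, 0, -4], 12]]}}

```text
clock: 25.4
position: [0.4824, 0.1785, 0.1225]
ee_rot: [0.956, -0.293, 0.0, -0.0]
ft_force: [-7.5, -1.1, 11.4]
grip_width: 0.2
```

```bash
python3 st.py D
```

```text
t 25.4 p [482.4 178.5 122.5] psi -34.1 tilt [ 0.0008 -0.0001] F [-7.54 -1.1  11.4 ] M [-0.358  1.449  0.077] g 17.1 q [ 0.27  0.28 -0.8   1.85  0.22  1.11 -1.21] qd7 -0.529
d [ 0.1 -0.5]
```

Call:
{"name": "play_rows", "arguments": {"rows": [[[0, 0, -0.15], [0, 0, -4], 12]]}}

```text
clock: 25.52
position: [0.4825, 0.1785, 0.1225]
ee_rot: [0.945, -0.326, 0.0, -0.0]
ft_force: [-8.1, -1.5, 12.2]
grip_width: 0.202
```

```bash
python3 st.py D
```

```text
t 25.525 p [482.5 178.5 122.5] psi -38.1 tilt [ 0.0009 -0.0002] F [-8.15 -1.49 12.23] M [-0.413  1.527  0.213] g 17.2 q [ 0.26  0.27 -0.79  1.85  0.22  1.1  -1.28] qd7 -0.529
d [ 0.  -0.5]
```

Call:
{"name": "play_rows", "arguments": {"rows": [[[0, 0, -0.15], [0, 0, -4], 12]]}}

```text
clock: 25.65
position: [0.4825, 0.1784, 0.1224]
ee_rot: [0.933, -0.359, 0.001, 0.0]
ft_force: [-7.6, -1.8, 13.7]
grip_width: 0.2
```

```bash
python3 st.py D
```

```text
t 25.65 p [482.5 178.4 122.4] psi -42.1 tilt [ 0.0009 -0.0004] F [-7.6  -1.81 13.66] M [-0.547  1.63   0.307] g 17.1 q [ 0.25  0.27 -0.78  1.85  0.21  1.1  -1.34] qd7 -0.532
d [ 0.  -0.4]
```

Call:
{"name": "play_rows", "arguments": {"rows": [[[0, 0, 0], [0, 0, 0], 45], [[0, 0, 16], [0, 0, 0], 50], [[0, 0, 28], [0, 0, 5.4], 50], [[19.2, -35, 0], [0, 0, 9.5], 50], [[19.2, -35, 0], [0, 0, 9.5], 50], [[19.2, -35, 0], [0, 0, 9.5], 50], [[19.2, -35, 0], [0, 0, 9.5], 50], [[0, 0, -20], [0, 0, 0], 50], [[0, 0, -22], [0, 0, 0], 40], [[0, 0, -1], [0, 0, 0], 30]]}}

```text
clock: 26.9
position: [0.5582, 0.0385, 0.1206]
ee_rot: [1.0, 0.012, -0.001, -0.0]
ft_force: [0.8, 0.5, 0.5]
grip_width: 0.351
```

```bash
python3 st.py B
```

```text
t 26.9 p [558.2  38.5 120.6] psi 1.4 tilt [-0.0022  0.0004] F [0.8  0.52 0.48] M [ 0.025  0.003 -0.012] g 29.9 q [ 0.5   0.38 -0.78  1.74  0.29  1.14 -0.34] qd7 0.006
d [1. 0.]
```

Call:
{"name": "play_rows", "arguments": {"rows": [[[0.7, 0, 0.5], [0, 0, 0], 26], [[0, 0, 0], [0, 0, 0], 12], [[0, 0, 0], [0, 0, 0], 12]]}}

```text
clock: 27.28
position: [0.5598, 0.0384, 0.1234]
ee_rot: [1.0, 0.012, 0.0, 0.0]
ft_force: [-6.5, -0.3, 6.8]
grip_width: 0.197
```

```bash
python3 st.py B
```

```text
t 27.275 p [559.8  38.4 123.4] psi 1.4 tilt [ 0.0003 -0.0004] F [-6.5  -0.3   6.75] M [-0.019  1.216 -0.045] g 16.9 q [ 0.5   0.38 -0.78  1.73  0.29  1.15 -0.34] qd7 0.001
d [-0.6  0.1]
```

Call:
{"name": "play_rows", "arguments": {"rows": [[[0, 0, -0.15], [0, 0, -4], 12]]}}

```text
clock: 27.4
position: [0.5598, 0.0385, 0.1233]
ee_rot: [1.0, -0.023, 0.0, 0.0]
ft_force: [-6.4, 0.5, 8.3]
grip_width: 0.2
```

```bash
python3 st.py B
```

```text
t 27.4 p [559.8  38.5 123.3] psi -2.6 tilt [ 0.0003 -0.0003] F [-6.39  0.54  8.27] M [-0.031  1.227  0.101] g 17.1 q [ 0.49  0.38 -0.77  1.73  0.29  1.14 -0.41] qd7 -0.548
d [-0.6  0. ]
```

Call:
{"name": "play_rows", "arguments": {"rows": [[[0, 0, -0.15], [0, 0, -4], 12]]}}

```text
clock: 27.52
position: [0.5598, 0.0384, 0.1232]
ee_rot: [0.998, -0.058, 0.0, 0.0]
ft_force: [-6.8, -1.6, 8.0]
grip_width: 0.202
```

```bash
python3 st.py B
```

```text
t 27.525 p [559.8  38.4 123.2] psi -6.7 tilt [ 0.0004 -0.0005] F [-6.78 -1.59  8.  ] M [-0.065  1.321  0.128] g 17.2 q [ 0.48  0.38 -0.75  1.73  0.28  1.14 -0.48] qd7 -0.522
d [-0.6  0.1]
```

Call:
{"name": "play_rows", "arguments": {"rows": [[[0, 0, -0.15], [0, 0, -4], 12]]}}

```text
clock: 27.65
position: [0.5598, 0.0384, 0.1231]
ee_rot: [0.996, -0.093, 0.0, 0.0]
ft_force: [-6.8, 0.5, 7.7]
grip_width: 0.2
```

```bash
python3 st.py B
```

```text
t 27.65 p [559.8  38.4 123.1] psi -10.7 tilt [ 0.0005 -0.0005] F [-6.81  0.48  7.72] M [-0.152  1.334  0.076] g 17.1 q [ 0.47  0.37 -0.74  1.73  0.28  1.14 -0.54] qd7 -0.524
d [-0.6  0.1]
```

Call:
{"name": "play_rows", "arguments": {"rows": [[[0, 0, -0.1], [0, 0, -4], 12]]}}

```text
clock: 27.78
position: [0.5598, 0.0384, 0.123]
ee_rot: [0.992, -0.128, 0.0, 0.0]
ft_force: [-7.4, -0.5, 9.5]
grip_width: 0.2
```

```bash
python3 st.py B
```

```text
t 27.775 p [559.8  38.4 123. ] psi -14.7 tilt [ 0.0005 -0.0006] F [-7.4  -0.49  9.52] M [-0.236  1.402  0.167] g 17.1 q [ 0.46  0.37 -0.73  1.73  0.27  1.14 -0.61] qd7 -0.523
d [-0.6  0.1]
```

Call:
{"name": "play_rows", "arguments": {"rows": [[[0, 0, -0.1], [0, 0, -4], 12]]}}

```text
clock: 27.9
position: [0.5598, 0.0384, 0.1229]
ee_rot: [0.987, -0.162, 0.0, 0.0]
ft_force: [-6.5, -0.9, 9.8]
grip_width: 0.199
```

```bash
python3 st.py B
```

```text
t 27.9 p [559.8  38.4 122.9] psi -18.7 tilt [ 0.0005 -0.0007] F [-6.47 -0.9   9.76] M [-0.18   1.441  0.241] g 17.0 q [ 0.45  0.37 -0.72  1.73  0.26  1.14 -0.67] qd7 -0.524
d [-0.6  0.1]
```

Call:
{"name": "play_rows", "arguments": {"rows": [[[0, 0, 0], [0, 0, 0], 45], [[0, 0, 16], [0, 0, 0], 50], [[0, 0, 28], [0, 0, 5], 50], [[8, 27.4, 0], [0, 0, 8.9], 50], [[8, 27.4, 0], [0, 0, 8.9], 50], [[8, 27.4, 0], [0, 0, 8.9], 50], [[8, 27.3, 0], [0, 0, 8.9], 50], [[0, 0, -20], [0, 0, 0], 50], [[0, 0, -22], [0, 0, 0], 40], [[0, 0, -1], [0, 0, 0], 30]]}}

```text
clock: 29.15
position: [0.5908, 0.1455, 0.1199]
ee_rot: [0.982, 0.19, -0.002, 0.0]
ft_force: [1.3, -0.4, -0.7]
grip_width: 0.352
```

```bash
python3 st.py C
```

```text
t 29.15 p [590.8 145.5 119.9] psi 21.9 tilt [-0.0035 -0.0015] F [ 1.29 -0.44 -0.66] M [0.046 0.015 0.023] g 30.1 q [ 0.32  0.52 -0.83  1.6   0.4   1.21 -0.21] qd7 0.004
d [1.  1.3]
```

Call:
{"name": "play_rows", "arguments": {"rows": [[[0.6, 1, 1], [0, 0, 0], 26], [[0, 0, 0], [0, 0, 0], 12], [[0, 0, 0], [0, 0, 0], 12]]}}

```text
clock: 29.52
position: [0.5913, 0.1474, 0.1243]
ee_rot: [0.982, 0.19, -0.001, 0.001]
ft_force: [-12.1, -4.6, 9.8]
grip_width: 0.203
```

```bash
python3 st.py C
```

```text
t 29.525 p [591.3 147.4 124.3] psi 22.0 tilt [-0.0024 -0.0025] F [-12.14  -4.56   9.75] M [-1.172  2.439  0.042] g 17.3 q [ 0.32  0.52 -0.84  1.6   0.4   1.21 -0.21] qd7 0.0
d [ 0.5 -0.6]
```

Call:
{"name": "play_rows", "arguments": {"rows": [[[0, 0, -0.15], [0, 0, -4], 12]]}}

```text
clock: 29.65
position: [0.5913, 0.1474, 0.1242]
ee_rot: [0.988, 0.155, -0.001, 0.001]
ft_force: [-11.1, -5.3, 10.1]
grip_width: 0.202
```

```bash
python3 st.py C
```

```text
t 29.65 p [591.3 147.4 124.2] psi 17.9 tilt [-0.0023 -0.0024] F [-11.07  -5.3   10.06] M [-1.132  2.493  0.041] g 17.2 q [ 0.31  0.51 -0.82  1.6   0.39  1.21 -0.28] qd7 -0.54
d [ 0.5 -0.6]
```

Call:
{"name": "play_rows", "arguments": {"rows": [[[0, 0, -0.15], [0, 0, -4], 12]]}}

```text
clock: 29.78
position: [0.5913, 0.1474, 0.1241]
ee_rot: [0.993, 0.12, -0.001, 0.001]
ft_force: [-12.5, -5.3, 10.6]
grip_width: 0.201
```

```bash
python3 st.py C
```

```text
t 29.775 p [591.3 147.4 124.1] psi 13.8 tilt [-0.0023 -0.0025] F [-12.5   -5.32  10.6 ] M [-1.198  2.506  0.095] g 17.2 q [ 0.3   0.51 -0.81  1.6   0.39  1.21 -0.35] qd7 -0.515
d [ 0.5 -0.6]
```

Call:
{"name": "play_rows", "arguments": {"rows": [[[0, 0, -0.15], [0, 0, -4], 12]]}}

```text
clock: 29.9
position: [0.5913, 0.1474, 0.124]
ee_rot: [0.996, 0.086, -0.001, 0.001]
ft_force: [-12.7, -6.4, 12.6]
grip_width: 0.198
```

```bash
python3 st.py C
```

```text
t 29.9 p [591.3 147.4 124. ] psi 9.8 tilt [-0.0023 -0.0026] F [-12.68  -6.36  12.59] M [-1.264  2.621  0.159] g 16.9 q [ 0.29  0.5  -0.8   1.6   0.38  1.21 -0.41] qd7 -0.514
d [ 0.5 -0.6]
```

Call:
{"name": "play_rows", "arguments": {"rows": [[[0, 0, -0.1], [0, 0, -4], 12]]}}

```text
clock: 30.02
position: [0.5913, 0.1473, 0.124]
ee_rot: [0.999, 0.051, -0.001, 0.001]
ft_force: [-13.0, -5.9, 11.4]
grip_width: 0.196
```

```bash
python3 st.py C
```

```text
t 30.025 p [591.3 147.3 124. ] psi 5.8 tilt [-0.0022 -0.0028] F [-13.03  -5.91  11.45] M [-1.275  2.591  0.252] g 16.7 q [ 0.28  0.5  -0.78  1.6   0.37  1.2  -0.48] qd7 -0.513
d [ 0.5 -0.5]
```

Call:
{"name": "play_rows", "arguments": {"rows": [[[0, 0, -0.1], [0, 0, -3], 12]]}}

```text
clock: 30.15
position: [0.5913, 0.1473, 0.1239]
ee_rot: [1.0, 0.025, -0.001, 0.001]
ft_force: [-11.9, -6.6, 12.4]
grip_width: 0.204
```

```bash
python3 st.py C
```

```text
t 30.15 p [591.3 147.3 123.9] psi 2.9 tilt [-0.0022 -0.0029] F [-11.86  -6.58  12.4 ] M [-1.336  2.63   0.295] g 17.4 q [ 0.28  0.49 -0.77  1.6   0.37  1.2  -0.52] qd7 -0.378
d [ 0.5 -0.5]
```

Call:
{"name": "play_rows", "arguments": {"rows": [[[0, 0, -0.1], [0, 0, -3], 12]]}}

```text
clock: 30.28
position: [0.5913, 0.1473, 0.1239]
ee_rot: [1.0, -0.001, -0.001, 0.001]
ft_force: [-13.3, -6.3, 13.6]
grip_width: 0.196
```

```bash
python3 st.py C
```

```text
t 30.275 p [591.3 147.3 123.9] psi -0.1 tilt [-0.0021 -0.0029] F [-13.28  -6.29  13.59] M [-1.519  2.695  0.352] g 16.7 q [ 0.27  0.49 -0.77  1.6   0.36  1.2  -0.57] qd7 -0.384
d [ 0.5 -0.5]
```

Call:
{"name": "play_rows", "arguments": {"rows": [[[0, 0, 0], [0, 0, 0], 45], [[0, 0, 16], [0, 0, 0], 50], [[0, 0, 28], [0, 0, 5], 50], [[-35.2, -19.8, 0], [0, 0, 9.4], 50], [[-35.2, -19.8, 0], [0, 0, 9.4], 50], [[-35.2, -19.8, 0], [0, 0, 9.4], 50], [[-35.2, -19.8, 0], [0, 0, 9.4], 50], [[0, 0, -22], [0, 0, 0], 50], [[0, 0, -20], [0, 0, 0], 40], [[0, 0, 0], [0, 0, 0], 30]]}}

```text
clock: 31.52
position: [0.4515, 0.0694, 0.1247]
ee_rot: [0.932, 0.364, -0.0, -0.0]
ft_force: [-0.1, -0.1, 0.2]
grip_width: 0.35
```

```bash
python3 st.py A
```

```text
t 31.525 p [451.5  69.4 124.7] psi 42.6 tilt [-0.0005  0.0001] F [-0.09 -0.11  0.21] M [ 0.026 -0.037 -0.019] g 29.9 q [ 0.69  0.16 -0.99  1.98  0.15  1.08  0.38] qd7 0.014
d [-0.9  0.6]
```

Call:
{"name": "play_rows", "arguments": {"rows": [[[-0.4, 0.2, -2.5], [0, 0, 0], 26], [[0, 0, 0], [0, 0, 0], 12], [[0, 0, 0], [0, 0, 0], 12]]}}

```text
clock: 31.9
position: [0.4514, 0.0693, 0.1229]
ee_rot: [0.932, 0.363, -0.0, 0.0]
ft_force: [-4.5, -1.9, 8.7]
grip_width: 0.201
```

```bash
python3 st.py A
```

```text
t 31.9 p [451.4  69.3 122.9] psi 42.6 tilt [-0.0001 -0.0009] F [-4.47 -1.87  8.67] M [-0.385  0.951  0.068] g 17.1 q [ 0.69  0.16 -0.99  1.98  0.15  1.08  0.38] qd7 0.0
d [-0.8  0.7]
```

Call:
{"name": "play_rows", "arguments": {"rows": [[[0, 0, -0.1], [0, 0, -4], 12]]}}

```text
clock: 32.02
position: [0.4513, 0.0693, 0.1229]
ee_rot: [0.944, 0.33, -0.0, 0.0]
ft_force: [-5.8, -2.5, 9.0]
grip_width: 0.198
```

```bash
python3 st.py A
```

```text
t 32.025 p [451.3  69.3 122.9] psi 38.6 tilt [-0.0002 -0.001 ] F [-5.84 -2.46  9.  ] M [-0.514  1.155  0.279] g 16.9 q [ 0.68  0.16 -0.98  1.98  0.15  1.08  0.31] qd7 -0.567
d [-0.7  0.7]
```

Call:
{"name": "play_rows", "arguments": {"rows": [[[0, 0, -0.1], [0, 0, -3], 12]]}}

```text
clock: 32.15
position: [0.4513, 0.0693, 0.1228]
ee_rot: [0.952, 0.305, -0.0, 0.001]
ft_force: [-6.3, -3.9, 10.1]
grip_width: 0.204
```

```bash
python3 st.py A
```

```text
t 32.15 p [451.3  69.3 122.8] psi 35.5 tilt [-0.0002 -0.0012] F [-6.35 -3.85 10.07] M [-0.537  1.255  0.406] g 17.4 q [ 0.68  0.16 -0.97  1.98  0.15  1.08  0.26] qd7 -0.4
d [-0.7  0.7]
```

Call:
{"name": "play_rows", "arguments": {"rows": [[[0, 0, 0], [0, 0, 0], 45], [[0, 0, 16], [0, 0, 0], 50], [[0, 0, 28], [0, 0, -10], 50], [[6.2, 21.7, 0], [0, 0, -10.5], 50], [[6.2, 21.7, 0], [0, 0, -10.5], 50], [[6.2, 21.7, 0], [0, 0, -10.5], 50], [[6.2, 21.7, 0], [0, 0, -10.5], 50], [[6.2, 21.7, 0], [0, 0, -10.5], 50], [[0, 0, -20], [0, 0, -10.5], 50], [[0, 0, -23], [0, 0, -4.6], 40], [[0, 0, -2], [0, 0, 0], 30]]}}

```text
clock: 33.52
position: [0.4819, 0.1779, 0.1208]
ee_rot: [0.934, -0.358, -0.001, 0.0]
ft_force: [0.6, -0.9, 0.7]
grip_width: 0.353
```

```bash
python3 st.py D
```

```text
t 33.525 p [481.9 177.9 120.8] psi -41.9 tilt [-0.0013 -0.0001] F [ 0.64 -0.86  0.69] M [-0.059  0.    -0.048] g 30.2 q [ 0.32  0.3  -0.86  1.85  0.25  1.11 -1.36] qd7 0.036
d [0.6 0.1]
```

Call:
{"name": "play_rows", "arguments": {"rows": [[[0.2, 0.2, 0], [0, 0, 0], 26], [[0, 0, 0], [0, 0, 0], 12], [[0, 0, 0], [0, 0, 0], 12]]}}

```text
clock: 33.9
position: [0.4828, 0.1788, 0.1224]
ee_rot: [0.934, -0.358, 0.0, -0.0]
ft_force: [-3.3, 0.5, 5.1]
grip_width: 0.201
```

```bash
python3 st.py D
```

```text
t 33.9 p [482.8 178.8 122.4] psi -41.9 tilt [0.0012 0.0005] F [-3.26  0.5   5.07] M [0.119 0.757 0.016] g 17.1 q [ 0.32  0.29 -0.86  1.85  0.25  1.11 -1.37] qd7 -0.001
d [-0.3 -0.8]
```

Call:
{"name": "play_rows", "arguments": {"rows": [[[0, 0, -0.1], [0, 0, -2], 12]]}}

```text
clock: 34.02
position: [0.4828, 0.1789, 0.1223]
ee_rot: [0.927, -0.374, 0.001, -0.0]
ft_force: [-3.9, 0.2, 8.7]
grip_width: 0.205
```

```bash
python3 st.py D
```

```text
t 34.025 p [482.8 178.9 122.3] psi -43.9 tilt [0.0013 0.0004] F [-3.95  0.17  8.7 ] M [-0.018  0.906  0.34 ] g 17.5 q [ 0.31  0.29 -0.86  1.85  0.25  1.11 -1.4 ] qd7 -0.275
d [-0.3 -0.9]
```

Call:
{"name": "play_rows", "arguments": {"rows": [[[0, 0, -0.1], [0, 0, -2], 12]]}}

```text
clock: 34.15
position: [0.4828, 0.1789, 0.1223]
ee_rot: [0.921, -0.39, 0.001, -0.0]
ft_force: [-4.4, -0.8, 8.5]
grip_width: 0.198
```

```bash
python3 st.py D
```

```text
t 34.15 p [482.8 178.9 122.3] psi -45.9 tilt [0.0013 0.0002] F [-4.39 -0.84  8.54] M [-0.06   0.936  0.404] g 16.9 q [ 0.31  0.29 -0.85  1.85  0.24  1.11 -1.43] qd7 -0.264
d [-0.3 -0.9]
```

Call:
{"name": "play_rows", "arguments": {"rows": [[[0, 0, 0], [0, 0, 0], 45], [[0, 0, 16], [0, 0, 0], 50], [[0, 0, 28], [0, 0, 3.2], 50], [[19.2, -35.1, 0], [0, 0, 6], 50], [[19.2, -35.1, 0], [0, 0, 6], 50], [[19.2, -35.1, 0], [0, 0, 6], 50], [[19.2, -35.1, 0], [0, 0, 6], 50], [[0, 0, -20], [0, 0, 0], 50], [[0, 0, -22], [0, 0, 0], 40], [[0, 0, -1], [0, 0, 0], 30]]}}

```text
clock: 35.4
position: [0.5583, 0.0382, 0.1208]
ee_rot: [0.987, -0.163, -0.001, -0.0]
ft_force: [-0.1, 0.3, 0.1]
grip_width: 0.353
```

```bash
python3 st.py B
```

```text
t 35.4 p [558.3  38.2 120.8] psi -18.8 tilt [-0.0022  0.0004] F [-0.08  0.35  0.07] M [ 0.002 -0.01   0.032] g 30.2 q [ 0.53  0.4  -0.82  1.73  0.31  1.15 -0.71] qd7 0.003
d [0.9 0.3]
```

Call:
{"name": "play_rows", "arguments": {"rows": [[[0.5, 0.2, 0], [0, 0, 0], 26], [[0, 0, 0], [0, 0, 0], 12], [[0, 0, 0], [0, 0, 0], 12]]}}

```text
clock: 35.78
position: [0.5598, 0.0387, 0.123]
ee_rot: [0.987, -0.163, 0.0, -0.0]
ft_force: [-4.4, 0.5, 5.5]
grip_width: 0.196
```

```bash
python3 st.py B
```

```text
t 35.775 p [559.8  38.7 123. ] psi -18.8 tilt [ 0.0007 -0.0001] F [-4.35  0.47  5.49] M [0.131 0.88  0.048] g 16.8 q [ 0.53  0.4  -0.82  1.73  0.31  1.15 -0.71] qd7 0.0
d [-0.6 -0.2]
```

Call:
{"name": "play_rows", "arguments": {"rows": [[[0, 0, -0.1], [0, 0, -3], 12]]}}

```text
clock: 35.9
position: [0.5599, 0.0386, 0.123]
ee_rot: [0.982, -0.189, 0.0, 0.0]
ft_force: [-4.1, -0.8, 6.6]
grip_width: 0.204
```

```bash
python3 st.py B
```

```text
t 35.9 p [559.9  38.6 123. ] psi -21.8 tilt [ 0.0008 -0.0002] F [-4.13 -0.79  6.62] M [0.005 0.986 0.431] g 17.4 q [ 0.52  0.39 -0.81  1.73  0.31  1.15 -0.76] qd7 -0.408
d [-0.7 -0.1]
```

Call:
{"name": "play_rows", "arguments": {"rows": [[[0, 0, -0.1], [0, 0, -3], 12]]}}

```text
clock: 36.02
position: [0.5599, 0.0387, 0.1229]
ee_rot: [0.977, -0.215, 0.0, 0.0]
ft_force: [-4.2, -0.2, 7.0]
grip_width: 0.2
```

```bash
python3 st.py B
```

```text
t 36.025 p [559.9  38.7 122.9] psi -24.8 tilt [ 0.0008 -0.0003] F [-4.16 -0.19  6.96] M [0.044 1.028 0.446] g 17.1 q [ 0.51  0.39 -0.8   1.73  0.31  1.15 -0.81] qd7 -0.39
d [-0.7 -0.2]
```

Call:
{"name": "play_rows", "arguments": {"rows": [[[0, 0, 0], [0, 0, 0], 45], [[0, 0, 16], [0, 0, 0], 50], [[0, 0, 28], [0, 0, 3], 50], [[8, 27.4, 0], [0, 0, 5.4], 50], [[8, 27.4, 0], [0, 0, 5.4], 50], [[8, 27.4, 0], [0, 0, 5.4], 50], [[8, 27.3, 0], [0, 0, 5.4], 50], [[0, 0, -20], [0, 0, 0], 50], [[0, 0, -22], [0, 0, 0], 40], [[0, 0, 0], [0, 0, 0], 30]]}}

```text
clock: 37.28
position: [0.5907, 0.1455, 0.1211]
ee_rot: [1.0, -0.003, -0.002, 0.001]
ft_force: [-1.2, 0.3, 0.8]
grip_width: 0.352
```

```bash
python3 st.py C
```

```text
t 37.275 p [590.7 145.5 121.1] psi -0.3 tilt [-0.0035 -0.0015] F [-1.21  0.33  0.8 ] M [-0.031  0.027 -0.019] g 30.0 q [ 0.34  0.53 -0.87  1.6   0.42  1.22 -0.61] qd7 0.006
d [1.1 1.3]
```

Call:
{"name": "play_rows", "arguments": {"rows": [[[0.5, 1, 0], [0, 0, 0], 26], [[0, 0, 0], [0, 0, 0], 12], [[0, 0, 0], [0, 0, 0], 12]]}}

```text
clock: 37.65
position: [0.5911, 0.1482, 0.1242]
ee_rot: [1.0, -0.002, -0.001, 0.001]
ft_force: [-9.6, -2.7, 7.5]
grip_width: 0.206
```

```bash
python3 st.py C
```

```text
t 37.65 p [591.1 148.2 124.2] psi -0.2 tilt [-0.0019 -0.0014] F [-9.63 -2.67  7.46] M [-0.622  1.935  0.19 ] g 17.6 q [ 0.34  0.53 -0.87  1.6   0.42  1.22 -0.62] qd7 0.0
d [ 0.7 -1.4]
```

Call:
{"name": "play_rows", "arguments": {"rows": [[[0, 0, 0], [0, 0, -1.2], 12]]}}

```text
clock: 37.78
position: [0.5911, 0.1482, 0.1242]
ee_rot: [1.0, -0.012, -0.001, 0.001]
ft_force: [-9.8, -2.6, 5.7]
grip_width: 0.202
```

```bash
python3 st.py C
```

```text
t 37.775 p [591.1 148.2 124.2] psi -1.4 tilt [-0.0019 -0.0015] F [-9.78 -2.59  5.65] M [-0.624  1.932  0.383] g 17.2 q [ 0.34  0.53 -0.87  1.6   0.42  1.22 -0.63] qd7 -0.161
d [ 0.7 -1.4]
```

Call:
{"name": "play_rows", "arguments": {"rows": [[[0, 0, 0], [0, 0, -1.2], 12]]}}

```text
clock: 37.9
position: [0.5912, 0.1481, 0.1242]
ee_rot: [1.0, -0.023, -0.001, 0.001]
ft_force: [-9.1, -2.5, 7.4]
grip_width: 0.202
```

```bash
python3 st.py C
```

```text
t 37.9 p [591.2 148.1 124.2] psi -2.6 tilt [-0.0018 -0.0016] F [-9.14 -2.51  7.4 ] M [-0.674  1.864  0.425] g 17.2 q [ 0.33  0.52 -0.86  1.6   0.42  1.22 -0.65] qd7 -0.153
d [ 0.6 -1.3]
```

C still bears about 0.40 N·m. Last check is A, its opposite.

Call:
{"name": "play_rows", "arguments": {"rows": [[[0, 0, 0], [0, 0, 0], 45], [[0, 0, 16], [0, 0, 0], 50], [[0, 0, 28], [0, 0, 4], 50], [[-35.1, -19.8, 0], [0, 0, 8.5], 50], [[-35.1, -19.8, 0], [0, 0, 8.5], 50], [[-35.1, -19.8, 0], [0, 0, 8.5], 50], [[-35.1, -19.8, 0], [0, 0, 8.6], 50], [[0, 0, -22], [0, 0, 0], 50], [[0, 0, -20], [0, 0, 0], 40], [[0, 0, 0], [0, 0, 0], 30]]}}

```text
clock: 39.15
position: [0.4517, 0.0693, 0.1256]
ee_rot: [0.952, 0.305, -0.0, -0.0]
ft_force: [0.7, 0.4, 0.4]
grip_width: 0.351
```

```bash
python3 st.py A
```

```text
t 39.15 p [451.7  69.3 125.6] psi 35.5 tilt [-0.0004 -0.    ] F [0.71 0.4  0.44] M [ 0.022 -0.014 -0.043] g 30.0 q [ 0.81  0.2  -1.13  1.97  0.2   1.09  0.22] qd7 0.019
d [-1.1  0.7]
```

Call:
{"name": "play_rows", "arguments": {"rows": [[[-0.5, 0.2, -3], [0, 0, 0], 26], [[0, 0, 0], [0, 0, 0], 12], [[0, 0, 0], [0, 0, 0], 12]]}}

```text
clock: 39.52
position: [0.4513, 0.0693, 0.1232]
ee_rot: [0.952, 0.305, -0.0, 0.0]
ft_force: [-6.0, -3.5, 7.0]
grip_width: 0.202
```

```bash
python3 st.py A
```

```text
t 39.525 p [451.3  69.3 123.2] psi 35.5 tilt [-0.0006 -0.0011] F [-6.03 -3.46  7.  ] M [-0.45   1.149  0.174] g 17.2 q [ 0.81  0.2  -1.13  1.98  0.2   1.09  0.21] qd7 -0.002
d [-0.7  0.7]
```

Call:
{"name": "play_rows", "arguments": {"rows": [[[0, 0, 0], [0, 0, -1.2], 12]]}}

```text
clock: 39.65
position: [0.4512, 0.0693, 0.1232]
ee_rot: [0.955, 0.295, -0.0, 0.0]
ft_force: [-5.8, -2.8, 7.1]
grip_width: 0.201
```

```bash
python3 st.py A
```

```text
t 39.65 p [451.2  69.3 123.2] psi 34.3 tilt [-0.0006 -0.0012] F [-5.83 -2.8   7.08] M [-0.52   1.107  0.409] g 17.2 q [ 0.81  0.2  -1.12  1.98  0.2   1.09  0.19] qd7 -0.166
d [-0.6  0.7]
```

Call:
{"name": "play_rows", "arguments": {"rows": [[[0, 0, 0], [0, 0, -1], 12]]}}

```text
clock: 39.78
position: [0.4513, 0.0693, 0.1232]
ee_rot: [0.958, 0.287, -0.0, 0.001]
ft_force: [-5.6, -2.5, 7.0]
grip_width: 0.201
```

```bash
python3 st.py A
```

```text
t 39.775 p [451.3  69.3 123.2] psi 33.3 tilt [-0.0005 -0.0012] F [-5.55 -2.51  7.02] M [-0.551  1.104  0.43 ] g 17.2 q [ 0.8   0.2  -1.12  1.98  0.2   1.09  0.18] qd7 -0.131
d [-0.7  0.7]
```

All four read about 0.4 N·m. I'll release, retreat and take a last look.

Call:
{"name": "play_rows", "arguments": {"rows": [[[0, 0, 0], [0, 0, 0], 45], [[0, 0, 16], [0, 0, 0], 50], [[0, 0, 30], [0, 0, 0], 50], [[0, 0, 40], [0, 0, 0], 50], [[0, -45, 20], [0, 0, 0], 50], [[0, -50, 10], [0, 0, 0], 50], [[0, -50, 0], [0, 0, 0], 50], [[0, -50, 0], [0, 0, 0], 50], [[0, -50, 0], [0, 0, 0], 50], [[0, 0, 0], [0, 0, 0], 50]]}}

```text
clock: 41.02
position: [0.451, -0.1793, 0.2392]
ee_rot: [0.959, 0.284, 0.001, -0.0]
ft_force: [-0.1, 1.3, 0.3]
grip_width: 0.586
```

```bash
python3 st.py
python3 - <<'E'
from workcell import camera
import cv2
a=camera("top");cv2.imwrite("pics/t9.png",a)
b=camera("side");cv2.imwrite("pics/s9.png",cv2.resize(cv2.convertScaleAbs(b[120:390,220:440],alpha=1.6),None,fx=2.2,fy=2.2,interpolation=cv2.INTER_CUBIC))
E
```

```text
t 41.025 p [ 451.  -179.3  239.2] psi 33.0 tilt [0.001  0.0005] F [-0.1   1.26  0.29] M [0.053 0.025 0.026] g 50.0 q [ 1.17  0.09 -0.91  1.77  0.07  1.32  0.81] qd7 -0.033
```

View pics/t9.png

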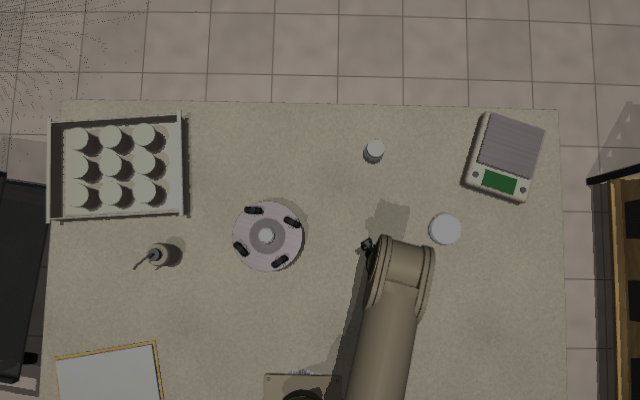

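View pics/s9.png

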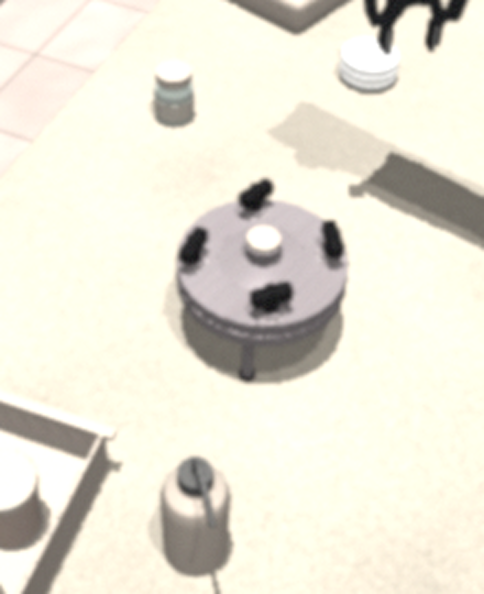

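The wings at (253,210), (292,222), (280,261) and (240,250) have all turned. The bottle (160,255), jar (374,150) and dishes (445,229) are where they were, and the arm is clear. Handing in.

Run:
```python
from workcell import manip
print(manip.hand_in())
```

```text
the job is handed in; nothing more can be done
None
```

The filter holder is closed and all four knobs are snug near 0.4 N m. The job was handed in at about 41 s of the 72 s allowed. No verdict was reported.

I worked the knobs in star order C–A–D–B, naming them myself because the images don't show which is knob 1; A is opposite C and B is opposite D.

- **First pass:** each knob was nipped about 45–50°, past the largest possible starting gap.
- **Second and third passes:** I went round crosswise in small steps until the lid was felt to land hard under each knob.
- **Final pass:** each knob was brought to snug, and C and A were rechecked with turns of 1–2°.

| Knob | Last torque reading (N m) |
|---|---|
| C | 0.425 |
| A | 0.43 |
| D | 0.40 |
| B | 0.45 |

**What was less certain:**
- **Torque noise:** moment readings scatter by about 0.03 N m. B's jumped from 0.24 to 0.43 within one 3° turn, faster than expected; the next 3° read 0.45, and I did not recheck B or D afterwards.
- **Lid level:** noise hid where each knob first touched the lid, so I judged level during the first passes by equal turns. I could not measure it, and the cameras are too coarse to show lid height. D landed a little harder (0.31) than its neighbours in the third pass.
- **Force peak:** the grip on A in the first pass briefly read about 55 N vertically at the wrist because of a height mismatch. I corrected it straight away; the limit is 120 N.

In the last pictures the bottle, jar and dishes had not moved, and the arm was clear of everything.

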